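# Move a bearing spacer from the wheel hub to the new axle with spring tongs

### The arm

A 6-joint arm with a two-finger parallel gripper is mounted at the origin on the work surface. World frame = base frame: x ahead of the robot, y to its left, z up, the work surface at z = 0. Lengths are in mm, angles in degrees, forces in N, time in s.
With the tool pointing down it reaches from about 350 to 1000 mm from the base axis. Payload 7.1 kg.
Tool frame: the origin (TCP) lies midway between the tips of the shut fingers; the grasp point (between the pads) lies r.grip_point_offset behind it (r.grip_point_offset is the distance from the TCP to the grasp point, in mm); z points along the fingers, y is the direction in which the jaws open and shut (so a half turn about z gives the same grasp; the last joint's range is limited). The gripper opens to 85 mm and grips with 20 to 120 N. Pads are 22 mm wide; open, the fingers measure 114 mm over their backs; the gripper's body (76 mm by 85 mm) begins 54 mm behind the grasp point. The pads swing forward as they close: fully open they stand 13 mm farther back than shut.
Start: joints at [66.119, 24.242, 93.386, -0, 62.372, -1.089], TCP at [242.087, 576.193, 206.019] pointing down, gripper open.
Joint ranges: [-172.04, 172.04], [-51.8, 120.97], [4.93, 147.93], [-75.15, 255.16], [6.16, 154.13], [-145.62, 145.62]. Speed limits (degrees/s): [136.94, 136.94, 172.46, 180, 180, 180].

### API

Orientations are given as a 3x3 rotation matrix whose columns are the frame's x, y, z axes.
In Python, from station import sensors, viewer, r gives the robot as it stands. The module is installed in compiled form; this text tells all that it offers.
- The arm moves only by the tool apply_moves, never from a script. Its argument "moves" is a list of rows, each an object with "fingers": the opening in per cent of the stroke, from 0 (shut) to 100 (fully open); "dp": the shift along the tool's x, y, z in cm, a list of three; "turn": the turn, a rotation vector about the tool's x, y, z in degrees, a list of three. In form: [{"fingers": fingers, "dp": [x, y, z], "turn": [wx, wy, wz]}, ...]. A call has 1 to 12 rows; each row shifts and turns the commanded pose from where the row before left it, along the tool's axes as they then stand; what a row does not reach is not made up. A row lasts 1/8 s, in which the tool goes at most 62.5 mm and 10.7 degrees, less where a joint would pass 70% of its speed; a pose out of reach is approached as far as the arm can. A call is refused whole if a number of a shift passes 6.25 or a number of a turn 10.7, either way. A call with a gripper value outside its range is refused whole. The fingers move at their own pace and stop on an object; "newtons" is the grip in N (left out, the last holds). Time passes only in rows, so rows that do not move let the fingers close. It gives the time, the measured TCP pose, the force and the opening at its end, in the units of the state.
- sensors.observe(): the state, without advancing time (a new reading comes with each control period).
- viewer.capture(name): name is "scene" or "top"; returns a dict with "pixels" (384x512x3 uint8, red, green, blue), "fovy" (degrees; the focal length in pixels is half the picture's height over the tangent of half this angle, whatever the lens; pixels are square), "cx", "cy" (the principal point, pixels), "pose" (4x4, takes a point from camera to world coordinates). Camera axes: x right, y up, looking along -z (the intrinsics and any distortion apply to the point x, -y, -z); pixel columns grow to the right and rows downward; lengths in mm; the calibration is good to about 2 mm. A picture is of the moment at which its call begins. There is no depth.
- r.sign_off(): hands the job in, once; it reports no verdict.
The state is a dict: "time_s": time; "joints": joint angles; "joint_velocities": joint speeds; "joint_efforts": joint torques, N m; "tool_pos": TCP position; "tool_rot": TCP orientation; "ft_force": force on the tool from outside, world axes, zero at the start; "torque": the same for the moment, N m; "finger_gap": finger opening in mm.
Only numpy, scipy, OpenCV 4.12 (cv2) and the standard library are available. Lean on these libraries where they do the work, as an engineer would, in place of code of your own. Each camera call takes 0.05 s, during which the arm holds its last target.

### The job

Take the red-handled spring tongs out of the wooden tool block, reach down into the hub of the grinder wheel with them, squeeze them on the small bronze spacer at the bottom of the pocket and lift it out. Slip the spacer over the upright axle and press with it, firmly but gently, until the tight white thrust ring is fully down on its flange and the spacer sits flush on the ring; then let go of it and put the tongs back upright in their slot, fully in. Touch the spacer only with the tongs, do not crush it or force anything, and leave everything else on the bench where it is.

Things in the scene. Friction and masses are not known exactly. Their poses are not given: they have to be found in the camera images.
- tongs: Spring tongs, 150 g, standing nose down in the block. Origin midway between the red handle grips, half-way up them; z up, the handles close along y. The grips are flat plates 16 mm wide (x), from 33 mm below to 27 mm above the origin, 43 mm over their outsides when relaxed; nothing stands higher. A spring holds them open (about 5 N at the handles). No reading while the fingers hold them.
- tongs_pivot (a point): Pivot of the tongs, 60 mm below their origin, with a cross pin (48 mm along x, 8 mm thick) that rests on the block. Squeezing the handles shuts the jaws: relaxed 43 mm over the handles; at 42 to 43 mm the jaws stay open and the tongs can be carried; they meet the spacer at about 37 mm and 6 N (36 mm when held tight), beyond that each jaw presses with about 0.65 of the extra grip force; empty they shut to 35 mm.
- tongs_tip (a point): Midway between the jaw tips, 155 mm below the tongs' origin (same axes). The nose is 23 mm wide in x and 40 mm in y when open, the jaws then clear the spacer by 4 mm a side. V-shaped faces, 8 mm tall from the tips, centre the spacer on the tongs. Above them steps reach in over its rim (barely when open, 4 mm shut): they land on the rim when lowered and can press it down, astride the axle.
- spacer: The bronze spacer sleeve, 22 mm outside, 13.5 mm bore, 16 mm tall, about 32 g. Origin at its centre, z along its axis. It stands loose on the floor of the pocket, up to 3 mm off the middle. It is crushed by more than 160 N between tongs and spacer (all jaw faces added): keep the grip on the handles under 60 N.
- wheel: The grinder's contact wheel (black tyre with a red edge, 165 mm across, 65 mm high) lying flat and fixed, with an aluminium hub 66 mm across whose mouth is 95 mm above the origin. Origin on its axis at bench height. The hub's pocket is a round bore of 46 mm, open at the top, 75 mm deep: its floor is 20 mm above the origin, so the top of the spacer is at 36 mm. No more than 30 N on the wheel.
- axle: The new stub axle: a blue plate 60 x 110 x 14 mm, fixed, with a steel flange 28 mm across (top at 26 mm) and an upright steel spindle of 12 mm, its tip at 76 mm, the last 5 mm tapered to 6 mm. Origin below the spindle's axis at bench height.
- seat (a point): Fixed point on the spindle's axis, 30 mm above the bench, where the spacer's underside must end up: the top of the thrust ring when it is fully down. (Spacer's centre then 8 mm above it.)
- thrust_ring (a joint): White nylon thrust ring on the spindle (24 mm across, 4 mm thick), in m: 0 = its top 10 mm above the seat, 0.010 = fully down on the flange. It starts 5 to 10 mm high and is tight: a steady push of about 22 N slides it down until it stops hard. Go by feel: over 60 N on the spacer does damage.
- block: Wooden tool block, fixed, 68 mm (x) by 114 mm (y, -45 to +69) by 105 mm tall; three hex keys stand out 14 mm near its +y end. Origin at bench height below the centre of the slot, which goes right through: 34 mm in x, 50 mm in y. With the tongs fully in (cross pin on the block's top) their origin is 169 mm above the block's origin and their y lies along the block's y.
- bearing_a: Bystander: a ball bearing lying flat, 45 mm across, 14 mm high. Origin under its centre.
- bearing_b: Bystander: a second bearing like it. Origin under its centre.
- long_spacer: Bystander: a steel tube standing on end, 22 mm across, 34 mm tall, not the spacer wanted. Origin under its centre.
- stone: Bystander: a brick-red sharpening stone, 50 x 150 x 25 mm. Origin under its centre.
- knife: Bystander: a knife, 320 mm long. Origin under its centre.
- grease: Bystander: a yellow jar with a red cap, 62 mm across, 70 mm tall. Origin under its centre.
- tea: Bystander: an amber tea glass, 56 mm across, 80 mm tall. Origin under its centre.

How it is judged:
By the outcome, as a careful person would: the job done as asked, in the order asked, and still so for the second after the job is handed in, with the robot touching nothing.
It also fails if it takes over 61 s, if anything falls off the work surface, if the arm or the gripper's body presses on something with over 40 N, if the wrist force passes 120 N, or if a joint passes its speed limit or range.

## Working session

There is one attempt and no reset: what is moved stays moved. The work goes in short steps, Python scripts to look and compute and a tool call to move; the robot and the scene stay as the last step left them, time stands still between calls to the robot, and variables do not carry over. Pictures are saved under pics/ and viewed, and the job is handed in when it is done.

Besides the shell and the picture viewer there is one more tool, called as name([rows], argument=value, ...), one row to a line, values as JSON. apply_moves: Moves the arm, as the interface text tells. Its arguments: {"type":"object","properties":{"moves":{"type":"array"},"newtons":{"type":"number"}},"required":["moves"]}

```bash
mkdir -p pics; ls; python3 - <<'E'
from station import sensors, viewer, r
import cv2, numpy as np
print(sensors.observe()); print(r.grip_point_offset)
for n in ("scene","top"):
    c=viewer.capture(n); cv2.imwrite(f"pics/{n}0.png",c["pixels"][:,:,::-1]); np.savez(f"{n}0.npz",**c)
    print(n,{k:v for k,v in c.items() if k!="pixels"})
E
```

```text
pics
{'time_s': 0.0, 'joints': array([ 6.61179151e+01,  2.42850491e+01,  9.34306704e+01, -8.63242084e-04,
        6.23718486e+01, -1.08874786e+00]), 'joint_velocities': array([-0.0704679 , -0.00680807,  0.11839924, -0.06760379, -0.02040621,
        0.08553509]), 'joint_efforts': array([ 2.77338382e-03, -5.57390749e+01, -2.81743258e+01,  9.12272003e-05,
        7.34427682e-03, -2.84280077e-05]), 'tool_pos': array([241.87934347, 575.67528506, 205.24420738]), 'tool_rot': array([[-9.21910915e-01,  3.87401466e-01, -6.06555800e-04],
       [ 3.87401941e-01,  9.21909848e-01, -1.40289819e-03],
       [ 1.57049489e-05, -1.52832805e-03, -9.99998832e-01]]), 'ft_force': array([-0.60979649, -0.05334656,  0.36720831]), 'torque': array([-0.00503598,  0.00420766,  0.01744016]), 'finger_gap': 85.20306353851493}
18.700000000000003
scene {'fovy': 44.48625594750592, 'cx': 261.0962309384556, 'cy': 196.269470627535, 'pose': array([[-1.53974928e-01, -6.48003958e-01,  7.45910579e-01,
         1.46654843e+03],
       [ 9.87880232e-01, -1.15939638e-01,  1.03201973e-01,
         1.97434627e+02],
       [ 1.96053155e-02,  7.52760833e-01,  6.58002098e-01,
         8.60906720e+02],
       [ 0.00000000e+00,  0.00000000e+00,  0.00000000e+00,
         1.00000000e+00]])}
top {'fovy': 56.66484503635944, 'cx': 248.77126732339187, 'cy': 195.24228305137592, 'pose': array([[ 1.51642094e-02,  9.87387080e-01, -1.57596960e-01,
         5.14644569e+02],
       [-9.99652595e-01,  1.83694004e-02,  1.89011722e-02,
         8.01975929e+01],
       [ 2.15577349e-02,  1.57255588e-01,  9.87322614e-01,
         9.61951897e+02],
       [ 0.00000000e+00,  0.00000000e+00,  0.00000000e+00,
         1.00000000e+00]])}
```

View pics/scene0.png

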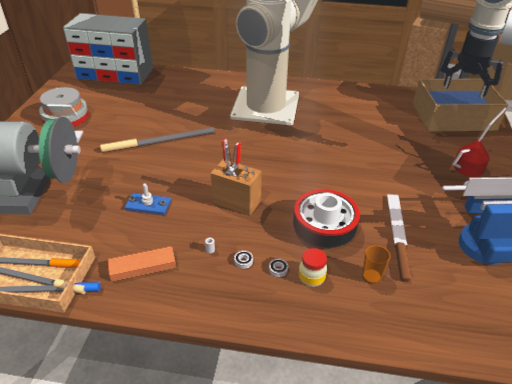

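View pics/top0.png

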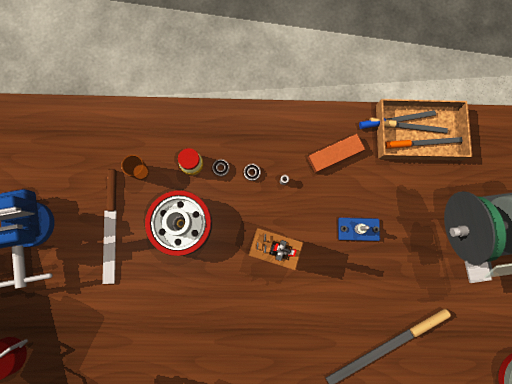

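```bash
python3 - <<'E'
import cv2, numpy as np
s=cv2.imread("pics/scene0.png"); t=cv2.imread("pics/top0.png")
def crop(im,x0,y0,x1,y1,k,n): cv2.imwrite(f"pics/{n}.png",cv2.resize(im[y0:y1,x0:x1],None,fx=k,fy=k,interpolation=cv2.INTER_NEAREST))
crop(t,240,205,400,285,5,"t_blk"); crop(t,130,180,230,270,6,"t_whl")
crop(s,110,130,270,220,5,"s_blk"); crop(s,280,180,370,255,8,"s_whl")
E
```

```text
(no output)
```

View pics/t_blk.png

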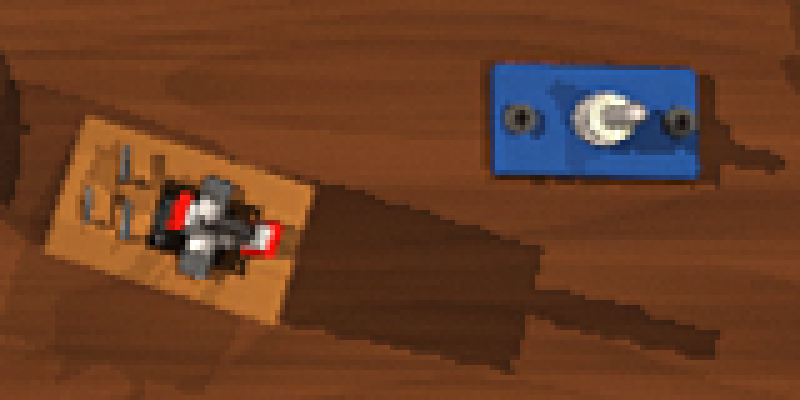

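View pics/t_whl.png

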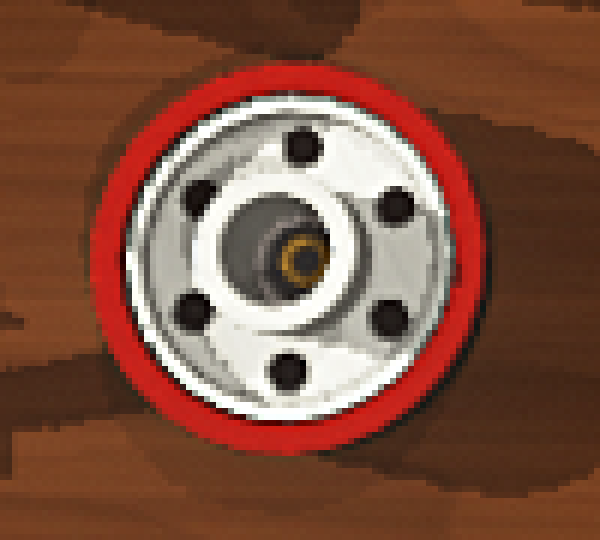

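View pics/s_blk.png

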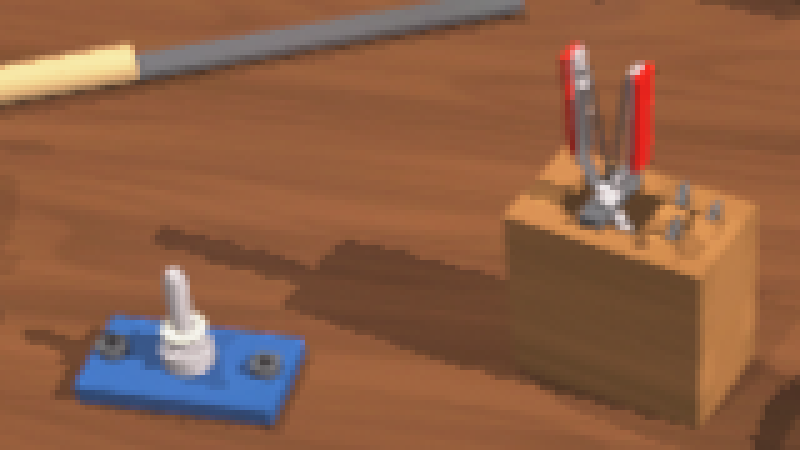

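View pics/s_whl.png

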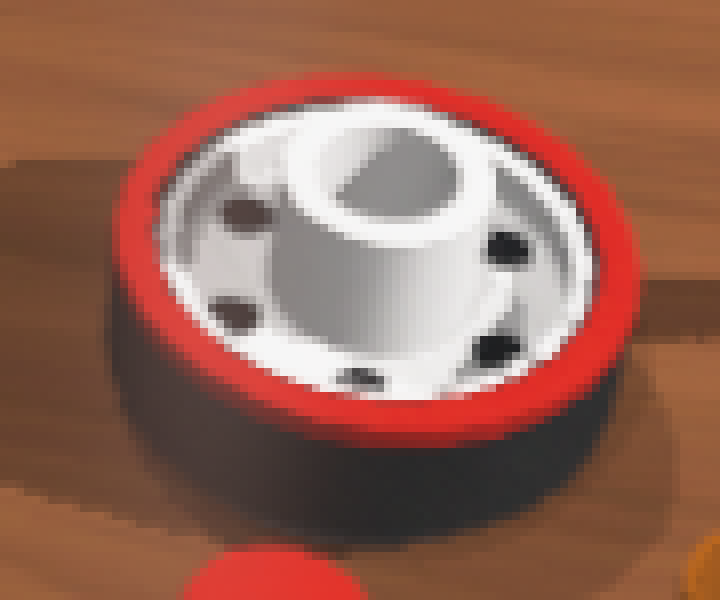

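```bash
cat > h.py <<'E'
import cv2, numpy as np
def load(n):
    return dict(np.load(n,allow_pickle=True))
def foc(c): return 384/2/np.tan(np.radians(float(c["fovy"]))/2)
def ray(c,u,v):
    f=foc(c); P=c["pose"]
    d=np.array([(u-float(c["cx"]))/f,-(v-float(c["cy"]))/f,-1.0]); return P[:3,3],P[:3,:3]@d
def onz(c,u,v,z):
    o,d=ray(c,u,v); return o+d*(z-o[2])/d[2]
def proj(c,p):
    P=c["pose"]; q=P[:3,:3].T@(np.asarray(p,float)-P[:3,3]); f=foc(c)
    return np.array([float(c["cx"])+f*q[0]/-q[2], float(c["cy"])-f*q[1]/-q[2]])
def tri(c1,a,c2,b):
    o1,d1=ray(c1,*a);o2,d2=ray(c2,*b)
    A=np.stack([d1,-d2],1); t=np.linalg.lstsq(A,o2-o1,rcond=None)[0]
    p,q=o1+d1*t[0],o2+d2*t[1]; return (p+q)/2,np.linalg.norm(p-q)
def planecircle(c,pts,z):
    w=np.array([onz(c,u,v,z)[:2] for u,v in pts])
    A=np.c_[2*w,np.ones(len(w))]; x=np.linalg.lstsq(A,(w**2).sum(1),rcond=None)[0]
    return x[:2],np.sqrt(x[2]+x[0]**2+x[1]**2)
E
python3 - <<'E'
from h import *
for n in ("scene","top"):
    c=load(n+"0.npz"); hsv=cv2.cvtColor(c["pixels"],cv2.COLOR_RGB2HSV)
    H,S,V=cv2.split(hsv)
    red=(((H<6)|(H>174))&(S>180)&(V>120)).astype(np.uint8)
    k,l,st,ce=cv2.connectedComponentsWithStats(red)
    for i in range(1,k):
        if st[i,4]>4: print(n,"red",st[i],ce[i].round(1))
    blue=((H>100)&(H<125)&(S>150)&(V>60)).astype(np.uint8)
    k,l,st,ce=cv2.connectedComponentsWithStats(blue)
    for i in range(1,k):
        if st[i,4]>100: print(n,"blue",st[i],ce[i].round(1))
    # wheel outer
    sub=np.zeros_like(red); x0,y0,x1,y1=(285,180,365,250) if n=="scene" else (140,185,215,260)
    sub[y0:y1,x0:x1]=red[y0:y1,x0:x1]
    cn=max(cv2.findContours(sub,cv2.RETR_EXTERNAL,cv2.CHAIN_APPROX_NONE)[0],key=len)[:,0]
    print("wheel circle z65",planecircle(c,cn,65.))
E
```

```text
scene red [ 69  43  22  12 182] [79.3 48.4]
scene red [113  47  22  12 186] [123.5  52.3]
scene red [ 96  70  21  12 171] [106.5  75.3]
scene red [ 72 112  17  15  88] [ 80.3 120.1]
scene red [222 139   2   5   6] [222.5 141. ]
scene red [459 141  29  22 327] [475.4 152.3]
scene red [236 142   5  22  77] [238.4 152.7]
scene red [223 145   1   9   9] [223. 149.]
scene red [307 189  53  47 482] [339.6 216.3]
scene red [295 194  12  30 101] [298.8 209.5]
scene red [303 248  24  22 381] [314.7 257.9]
scene blue [ 91  45  22  12 209] [101.4  50.4]
scene blue [ 75  68  21  12 186] [85.4 73.2]
scene blue [118  72  21  12 192] [128.2  77.3]
scene blue [126 196  44  18 348] [149.6 204.9]
scene blue [ 459  196   53   67 2519] [488.8 232. ]
scene blue [ 76 283  24   8 131] [ 90.7 286.2]
wheel circle z65 (array([587.88123137, 243.09802799]), np.float64(77.06982909393678))
top red [178 148  21  21 342] [188.  157.9]
top red [145 190  66  66 911] [176.8 222.9]
top red [273 243   6   8  25] [275.3 246.9]
top red [288 249   9   8  21] [293.2 252.8]
top red [499 362  11  22 109] [502.1 372.8]
top blue [359 121  21   8 111] [368.  123.9]
top blue [  0 190  27  19 311] [ 10.7 197.9]
top blue [ 19 203  31  44 384] [ 40.6 224.8]
top blue [338 218  42  23 669] [357.8 229. ]
top blue [  0 229  19  15 224] [  8.7 236.1]
wheel circle z65 (array([586.09824752, 241.20231228]), np.float64(80.83673363962713))
```

```bash
python3 - <<'E'
from h import *
t=load("top0.npz"); s=load("scene0.npz")
T=lambda X,Y:(240+X/5-.5,205+Y/5-.5); W=lambda X,Y:(130+X/6-.5,180+Y/6-.5)
S=lambda X,Y:(110+X/5-.5,130+Y/5-.5); SW=lambda X,Y:(280+X/8-.5,180+Y/8-.5)
print("hub top",onz(t,*W(273.5,250),95)[:2], "spacer",onz(t,*W(302,260),36)[:2])
print("hub scene bore", planecircle(s,[SW(*p) for p in [(322,178),(388,126),(460,172),(390,219)]],95), "outer",planecircle(s,[SW(*p) for p in [(284,170),(388,100),(497,170),(390,247)]],95))
print("hub top bore", planecircle(t,[W(*p) for p in [(217,250),(330,250),(273,192),(273,308)]],95),"outer",planecircle(t,[W(*p) for p in [(192,250),(357,250),(273,170),(273,333)]],95))
blk=np.array([onz(t,*T(*p),105)[:2] for p in [(85,115),(316,183),(280,325),(45,250)]])
print("blk",blk, [np.linalg.norm(blk[i]-blk[i-1]) for i in range(4)],blk.mean(0))
bs=np.array([onz(s,*S(*p),105)[:2] for p in [(563,148),(505,215),(697,278),(757,203)]])
print("blk scene",bs,[np.linalg.norm(bs[i]-bs[i-1]) for i in range(4)],bs.mean(0))
for z in (76,): print("spindle tip top",onz(t,*T(640,114),76)[:2]," scene",onz(s,*S(174,267),76)[:2],tri(t,T(640,114),s,S(174,267)))
pl=np.array([onz(t,*T(*p),14)[:2] for p in [(493,65),(697,69),(697,177),(493,174)]]); print("plate",pl.mean(0),pl)
print("ring top",onz(t,*T(603,118),38)[:2])
E
```

```text
hub top [586.00367408 241.46711695] spacer [586.74912699 239.98429393]
hub scene bore (array([586.63255131, 242.88108473]), np.float64(21.606036437553055)) outer (array([586.64888379, 243.11248595]), np.float64(33.5838631165366))
hub top bore (array([586.1118277 , 241.45955839]), np.float64(23.127832276892818)) outer (array([585.62147439, 241.02815222]), np.float64(33.12066169814704))
blk [[573.26627113  44.02132428]
 [542.5808197  -67.12624688]
 [475.6304622  -49.45454664]
 [508.95979802  62.2753226 ]] [np.float64(66.84707128080116), np.float64(115.30559182432856), np.float64(69.2433343979028), np.float64(116.59506124398877)] [525.10933776  -2.57103666]
blk scene [[478.34764271 -47.51477308]
 [540.3538641  -64.5050377 ]
 [572.90624775  42.11886808]
 [507.05660297  62.36686711]] [np.float64(113.57015122861864), np.float64(64.29183915795183), np.float64(111.4823527049619), np.float64(68.89235939390703)] [524.66608938  -1.8835189 ]
spindle tip top [ 580.37098381 -235.09913017]  scene [ 578.10143135 -233.62479134] (array([ 580.07957673, -233.51821637,   77.92666451]), np.float64(1.7059183452555564))
plate [ 580.83271892 -232.83895741] [[ 609.92796715 -178.65939981]
 [ 609.67122129 -288.96410083]
 [ 551.94182236 -286.49697084]
 [ 551.78986489 -177.23535818]]
ring top [ 580.78267439 -229.10795883]
```

```bash
python3 - <<'E'
from h import *
t=load("top0.npz"); s=load("scene0.npz")
T=lambda X,Y:(240+X/5-.5,205+Y/5-.5)
S=lambda X,Y:(110+X/5-.5,130+Y/5-.5)
for p in [(562,44),(587,44),(575,46),(628,64),(655,64),(642,66)]: print(p,onz(s,*S(*p),196)[:2])
print()
o=np.array([521.7,-13.8,0]); a=np.radians(-15.8); R=np.array([[np.cos(a),-np.sin(a),0],[np.sin(a),np.cos(a),0],[0,0,1]])
for q in [(8,21.5,196),(-8,21.5,196),(8,-21.5,196),(-8,-21.5,196),(24,0,113),(-24,0,113)]:
    p=o+R@np.array(q); u=proj(t,p); v=proj(s,p); print(q,((u+.5)-[240,205])*5,((v+.5)-[110,130])*5)
for n,c,x0,y0,x1,y1,k in(("t_h",t,265,230,305,265,16),("s_h",s,215,130,250,180,12)):
    cv2.imwrite(f"pics/{n}.png",cv2.resize(c["pixels"][y0:y1,x0:x1,::-1],None,fx=k,fy=k,interpolation=cv2.INTER_NEAREST))
E
```

```text
(562, 44) [512.55944418 -37.22457566]
(587, 44) [510.28300305 -24.96180611]
(575, 46) [513.10313301 -30.47514348]
(628, 64) [523.71161594  -1.41833872]
(655, 64) [521.28256539  11.70428837]
(642, 66) [524.14953553   5.71424446]

(8, 21.5, 196) [185.02647439 191.19114098] [635.67117859  78.51993502]
(-8, 21.5, 196) [174.71298743 227.47661177] [650.30133911  61.82736386]
(8, -21.5, 196) [281.72218865 220.3927912 ] [558.31637553  56.41873667]
(-8, -21.5, 196) [271.71451884 256.82592458] [573.51051735  40.11807272]
(24, 0, 113) [220.54741686 176.22243798] [586.41097935 217.55944143]
(-24, 0, 113) [192.84201497 274.68580827] [629.05792833 166.68074486]
```

View pics/t_h.png

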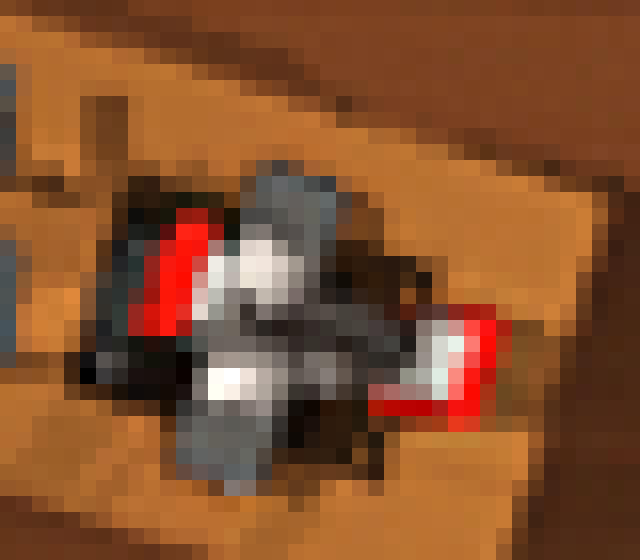

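View pics/s_h.png

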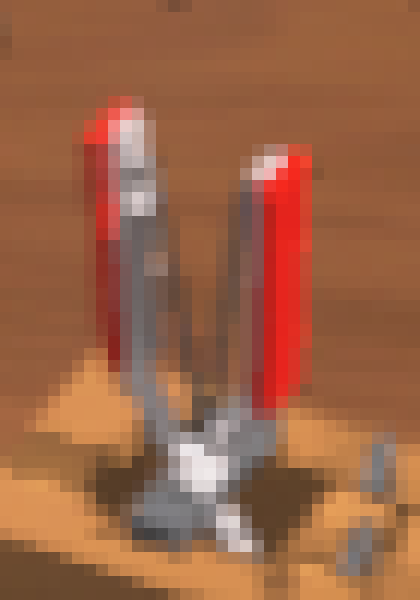

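apply_moves([
  {"fingers": 100, "dp": [0, 0, -5.5], "turn": [0, 0, -7.1]},
  {"fingers": 90, "dp": [-3.9, -4.48, 0], "turn": [0, 0, 0]},
  {"fingers": 90, "dp": [-3.9, -4.48, 0], "turn": [0, 0, 0]},
  {"fingers": 90, "dp": [-3.9, -4.48, 0], "turn": [0, 0, 0]},
  {"fingers": 90, "dp": [-3.9, -4.48, 0], "turn": [0, 0, 0]},
  {"fingers": 90, "dp": [-3.9, -4.48, 0], "turn": [0, 0, 0]},
  {"fingers": 90, "dp": [-3.9, -4.48, 0], "turn": [0, 0, 0]},
  {"fingers": 90, "dp": [-3.9, -4.48, 0], "turn": [0, 0, 0]},
  {"fingers": 90, "dp": [-3.9, -4.48, 0], "turn": [0, 0, 0]},
  {"fingers": 90, "dp": [-3.9, -4.48, 0], "turn": [0, 0, 0]},
  {"fingers": 90, "dp": [-3.9, -4.48, 0], "turn": [0, 0, 0]},
  {"fingers": 90, "dp": [-3.9, -4.48, 0], "turn": [0, 0, 0]},
], newtons=25)

```text
time_s: 1.6
tool_pos: [522.2, -16.2, 260.9]
tool_rot: [[-0.963, 0.271, -0.0], [0.271, 0.963, 0.0], [0.0, 0.0, -1.0]]
ft_force: [0.6, 0.4, 0.1]
finger_gap: 76.6
```

apply_moves([
  {"fingers": 80, "dp": [0, 0, 0], "turn": [0, 0, 0]},
  {"fingers": 80, "dp": [0, 0, 0], "turn": [0, 0, 0]},
])

```text
time_s: 1.85
tool_pos: [521.2, -14.3, 260.5]
tool_rot: [[-0.962, 0.271, -0.001], [0.271, 0.962, 0.0], [0.001, 0.0, -1.0]]
ft_force: [-0.5, 0.7, 0.0]
finger_gap: 68.3
```

```bash
cat >> h.py <<'E'
def st():
    from station import sensors
    o=sensors.observe(); R=o["tool_rot"]
    print("t",round(o["time_s"],2),"pos",o["tool_pos"].round(2),"gap",round(o["finger_gap"],2),"F",o["ft_force"].round(2),"yhead",np.degrees(np.arctan2(R[1,1],R[0,1])).round(2),"z",R[:,2].round(4)); return o
def snap(tag):
    from station import viewer
    out=[]
    for n in ("scene","top"):
        c=viewer.capture(n); np.savez(f"{n}{tag}.npz",**c); out.append(c)
    return out
def crop(c,x0,y0,x1,y1,k,n): cv2.imwrite(f"pics/{n}.png",cv2.resize(c["pixels"][y0:y1,x0:x1,::-1],None,fx=k,fy=k,interpolation=cv2.INTER_NEAREST))
E
python3 - <<'E'
from h import *
st(); s,t=snap("1"); crop(s,190,90,290,215,5,"s1"); crop(t,220,180,340,300,5,"t1")
E
```

```text
t 1.85 pos [521.21 -14.26 260.52] gap 68.26 F [-0.52  0.72  0.  ] yhead 74.25 z [-1.3e-03  4.0e-04 -1.0e+00]
```

View pics/s1.png

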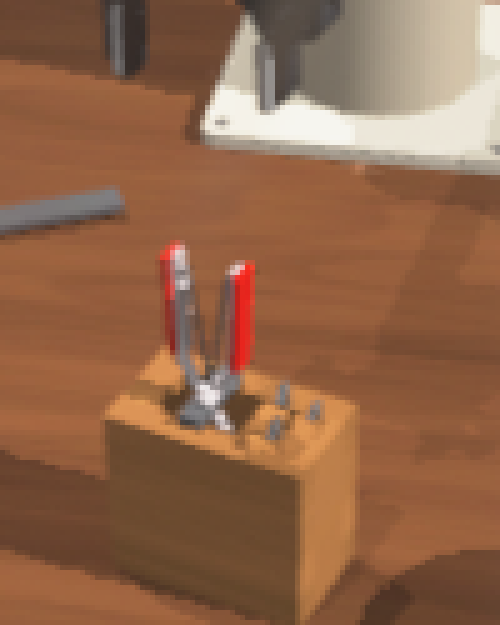

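View pics/t1.png

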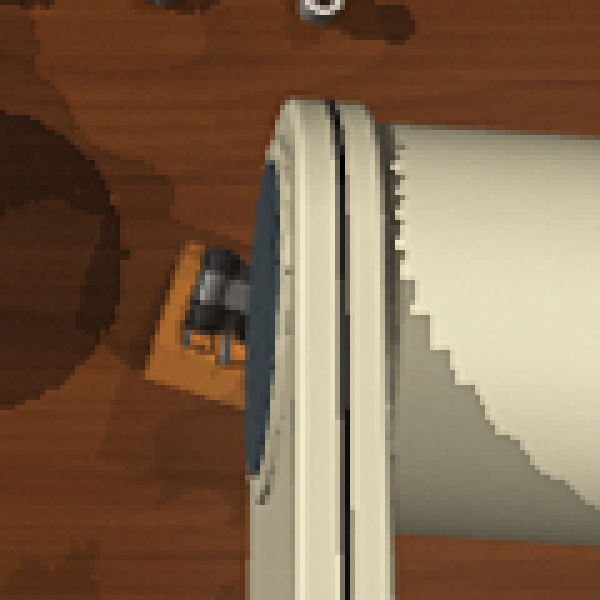

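```bash
python3 - <<'E'
from h import *
s=load("scene1.npz")
y=np.array([.271,.962,0]); p=np.array([521.2,-14.3,265])
for z in (261,268,273):
  p[2]=z
  for w in(-34,-42,34,42,0): print(z,w,((proj(s,p+w*y)+.5)-[190,90])*5)
crop(s,200,85,275,115,10,"s1b")
E
```

```text
261 -34 [137.62805506 128.83075681]
261 -42 [123.05522969 124.93831946]
261 34 [264.05004476 162.59837991]
261 42 [279.23042669 166.6530971 ]
261 0 [200.26154504 145.56031539]
268 -34 [137.0135279  116.20457268]
268 -42 [122.38260256 112.32321514]
268 34 [263.95021166 149.87890588]
268 42 [279.19368291 153.92276235]
268 0 [199.89962296 132.88727823]
273 -34 [136.57149659 107.12251896]
273 -42 [121.89878698 103.24926665]
273 34 [263.87839209 140.72856315]
273 42 [279.16724915 144.76446399]
273 0 [199.63927456 123.77093793]
```

View pics/s1b.png

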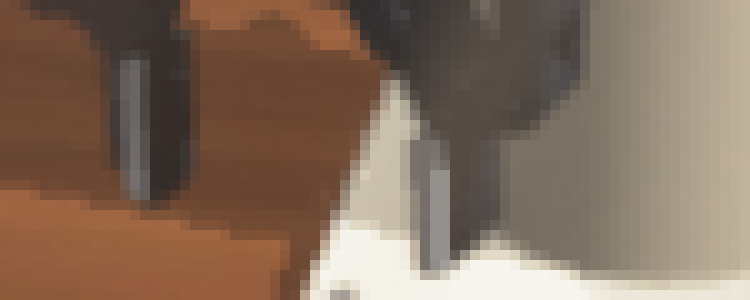

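```bash
python3 - <<'E'
from h import *
t=load("top1.npz")
y=np.array([.271,.962,0]); x=np.array([-.962,.271,0]); p=np.array([521.2,-14.3,265])
for z in (265,290,320):
  p[2]=z
  for a in (-11,11):
    for w in(34,50): print(z,a,w,((proj(t,p+w*y+a*x)+.5)-[220,180])*5)
crop(t,240,220,290,270,12,"t1b")
E
```

```text
265 -11 34 [275.04380803 296.35362629]
265 -11 50 [235.65787108 284.51926582]
265 11 34 [259.48055935 351.07849093]
265 11 50 [219.90677309 339.15392612]
290 -11 34 [281.22790611 293.91981474]
290 -11 50 [240.38562097 281.65037958]
290 11 34 [265.11935236 350.66220472]
290 11 50 [224.07503205 338.29577834]
320 -11 34 [289.27927126 290.7511222 ]
320 -11 50 [246.54060289 277.91542249]
320 11 34 [272.4638773  350.11999216]
320 11 50 [229.5039236  337.17809558]
```

View pics/t1b.png

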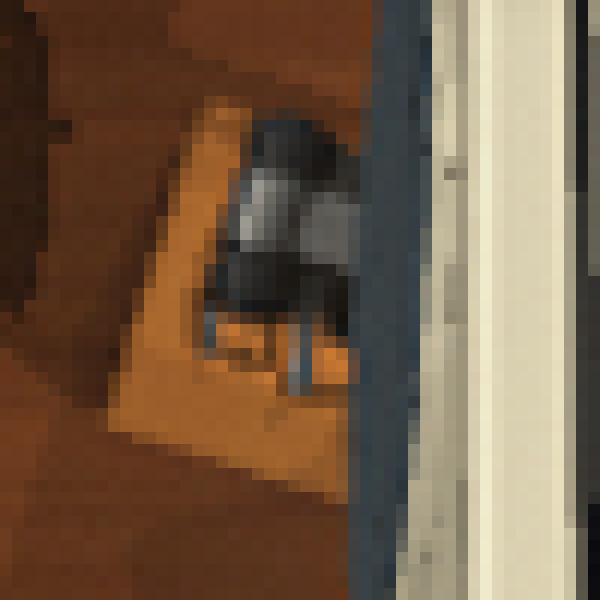

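apply_moves([
  {"fingers": 80, "dp": [0, 0, 2.5], "turn": [0, 0, 0]},
  {"fingers": 80, "dp": [0, 0, 2.5], "turn": [0, 0, 0]},
  {"fingers": 80, "dp": [0, 0, 1.0], "turn": [0, 0, 0]},
  {"fingers": 80, "dp": [0, 0, 0], "turn": [0, 0, 0]},
])

```text
time_s: 2.45
tool_pos: [521.4, -13.5, 200.8]
tool_rot: [[-0.963, 0.269, -0.001], [0.269, 0.963, 0.0], [0.001, -0.0, -1.0]]
ft_force: [0.1, 0.3, 0.4]
finger_gap: 68.7
```

```bash

python3 - <<'E'
from h import *
st(); s,t=snap("2"); crop(s,190,100,270,180,8,"s2")
y=np.array([.271,.962,0])
for z in (200,208,220):
  for w in(-34,34): print(z,w,((proj(s,np.array([521.2,-14.3,z])+w*y)+.5)-[190,100])*8)
E
```

```text
t 2.45 pos [521.37 -13.48 200.8 ] gap 68.67 F [0.08 0.34 0.41] yhead 74.38 z [-1.1e-03  1.0e-04 -1.0e+00]
200 -34 [228.44607116 295.45402077]
200 34 [423.81794859 350.61280064]
208 -34 [227.39756264 273.9111786 ]
208 34 [423.64782706 328.93806263]
220 -34 [225.80694112 241.22998646]
220 34 [423.38969499 296.05013366]
```

View pics/s2.png

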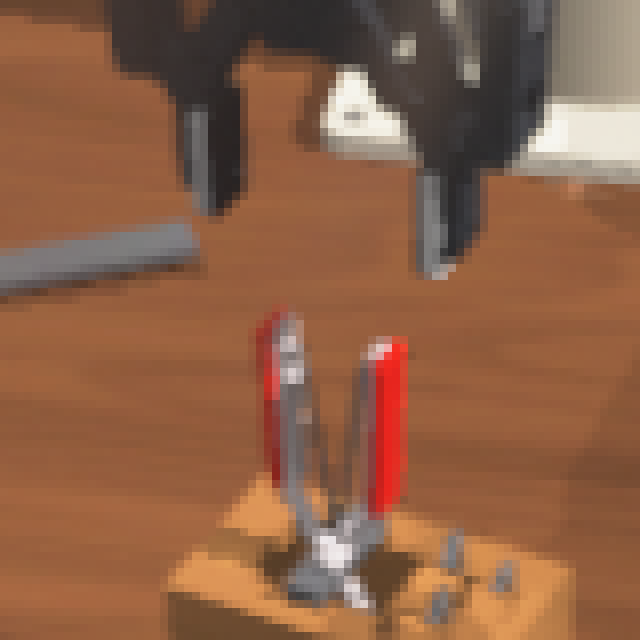

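apply_moves([
  {"fingers": 80, "dp": [0, 0, 2], "turn": [0, 0, 0]},
  {"fingers": 80, "dp": [0, 0, 2], "turn": [0, 0, 0]},
  {"fingers": 80, "dp": [0, 0, 1.0], "turn": [0, 0, 0]},
  {"fingers": 70, "dp": [0, 0, 0], "turn": [0, 0, 0]},
])

```text
time_s: 3.05
tool_pos: [521.8, -14.2, 151.1]
tool_rot: [[-0.963, 0.27, -0.0], [0.27, 0.963, 0.0], [0.0, -0.0, -1.0]]
ft_force: [0.1, 0.3, 1.4]
finger_gap: 59.9
```

```bash

python3 - <<'E'
from h import *
st(); s,t=snap("3"); crop(s,190,100,270,180,8,"s3"); crop(t,240,215,320,275,8,"t3")
y=np.array([.271,.962,0])
E
```

```text
t 3.05 pos [521.82 -14.24 151.08] gap 59.93 F [0.14 0.32 1.39] yhead 74.31 z [-3.e-04  0.e+00 -1.e+00]
```

View pics/s3.png

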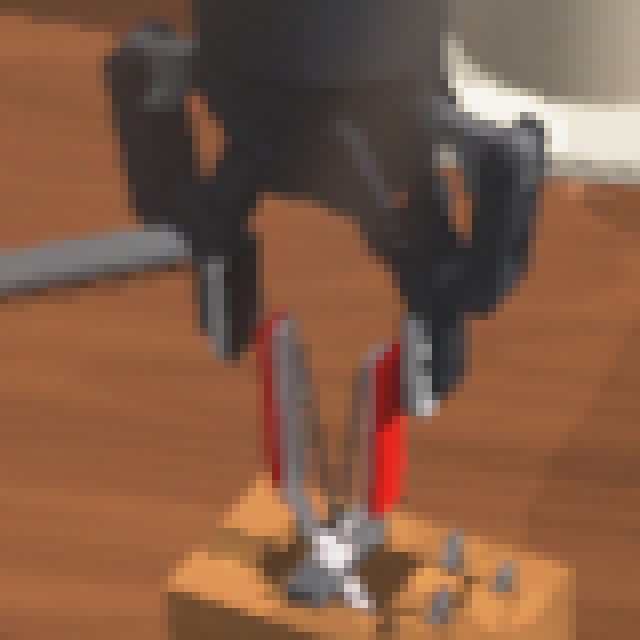

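View pics/t3.png

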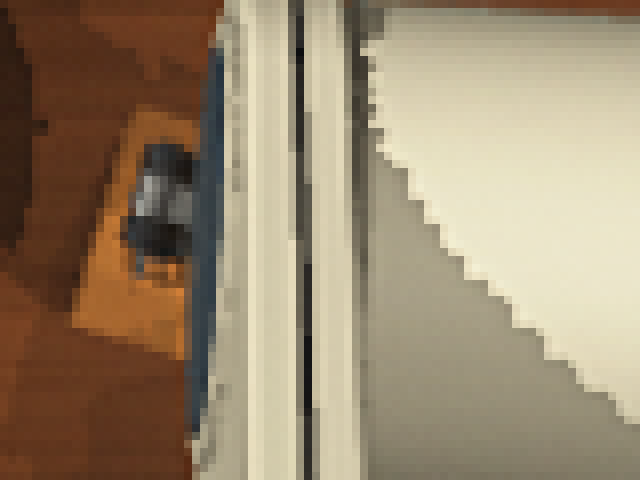

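apply_moves([
  {"fingers": 65, "dp": [0, 0, 1.0], "turn": [0, 0, 0]},
  {"fingers": 60, "dp": [0, 0, 0.5], "turn": [0, 0, 0]},
  {"fingers": 55, "dp": [0, 0, 0], "turn": [0, 0, 0]},
  {"fingers": 52, "dp": [0, 0, 0], "turn": [0, 0, 0]},
  {"fingers": 51, "dp": [0, 0, 0], "turn": [0, 0, 0]},
  {"fingers": 50, "dp": [0, 0, 0], "turn": [0, 0, 0]},
  {"fingers": 50, "dp": [0, 0, 0], "turn": [0, 0, 0]},
], newtons=20)

```text
time_s: 4.03
tool_pos: [522.0, -14.3, 136.3]
tool_rot: [[-0.963, 0.27, 0.001], [0.27, 0.963, -0.0], [-0.001, 0.0, -1.0]]
ft_force: [-0.2, 1.0, 4.2]
finger_gap: 42.7
```

```bash

python3 - <<'E'
from h import *
st(); s,t=snap("4"); crop(s,190,100,270,180,8,"s4")
E
```

```text
t 4.03 pos [522.02 -14.29 136.34] gap 42.74 F [-0.17  1.03  4.18] yhead 74.31 z [ 5.e-04 -0.e+00 -1.e+00]
```

View pics/s4.png

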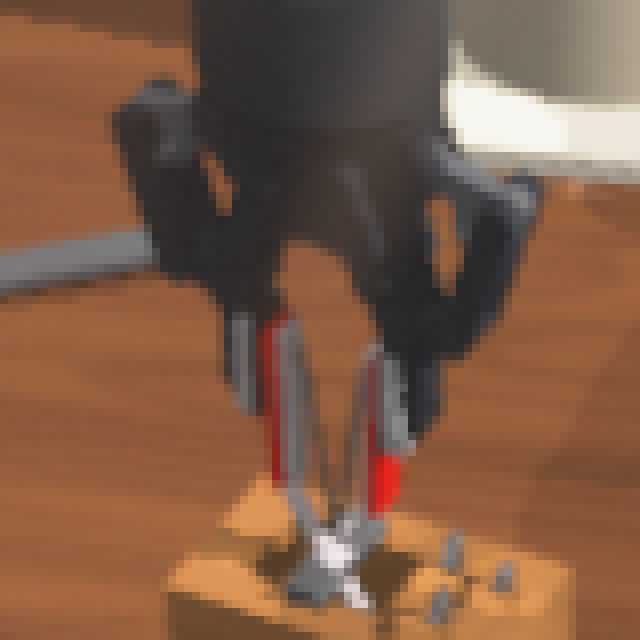

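apply_moves([
  {"fingers": 49.5, "dp": [0, 0, 0], "turn": [0, 0, 0]},
  {"fingers": 49.5, "dp": [0, 0, 0], "turn": [0, 0, 0]},
  {"fingers": 49.5, "dp": [0, 0, -0.5], "turn": [0, 0, 0]},
  {"fingers": 49.5, "dp": [0, 0, -1], "turn": [0, 0, 0]},
  {"fingers": 49.5, "dp": [0, 0, -1], "turn": [0, 0, 0]},
  {"fingers": 49.5, "dp": [0, 0, 0], "turn": [0, 0, 0]},
], newtons=20)

```text
time_s: 4.88
tool_pos: [522.6, -14.3, 162.2]
tool_rot: [[-0.963, 0.27, 0.002], [0.27, 0.963, -0.0], [-0.002, 0.0, -1.0]]
ft_force: [0.1, 0.4, -1.2]
finger_gap: 42.6
```

```bash

python3 - <<'E'
from h import *
st(); s,t=snap("5"); crop(s,190,90,270,180,7,"s5")
E
```

```text
t 4.88 pos [522.63 -14.31 162.16] gap 42.61 F [ 0.07  0.4  -1.18] yhead 74.31 z [ 2.2e-03 -2.0e-04 -1.0e+00]
```

View pics/s5.png

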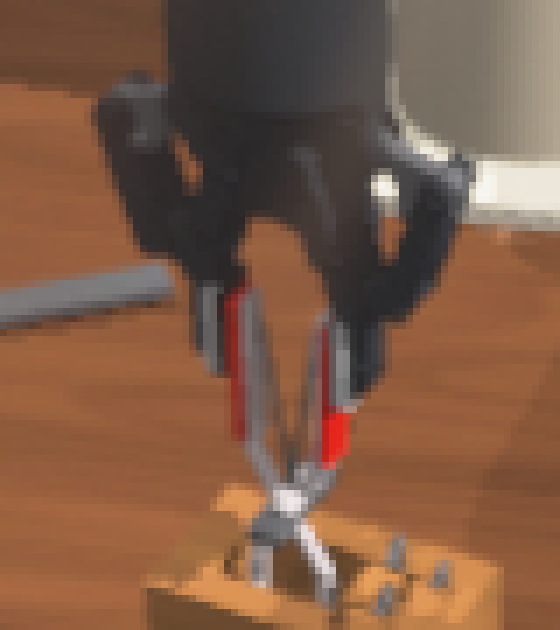

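apply_moves([
  {"fingers": 49.5, "dp": [0, 0, -2], "turn": [0, 0, 0]},
  {"fingers": 49.5, "dp": [0, 0, -3], "turn": [0, 0, 0]},
  {"fingers": 49.5, "dp": [0, 0, -3], "turn": [0, 0, 0]},
  {"fingers": 49.5, "dp": [0, 0, -3], "turn": [0, 0, 0]},
  {"fingers": 49.5, "dp": [0, 0, -1], "turn": [0, 0, 0]},
  {"fingers": 49.5, "dp": [0, 0, 0], "turn": [0, 0, 0]},
])

```text
time_s: 5.72
tool_pos: [521.8, -14.3, 280.8]
tool_rot: [[-0.963, 0.27, 0.0], [0.27, 0.963, -0.0], [-0.0, 0.0, -1.0]]
ft_force: [-0.9, -0.6, -1.2]
finger_gap: 42.6
```

```bash

python3 - <<'E'
from h import *
st(); s,t=snap("6"); crop(s,180,60,280,170,6,"s6"); crop(t,220,190,320,290,6,"t6")
E
```

```text
t 5.72 pos [521.76 -14.27 280.82] gap 42.63 F [-0.89 -0.56 -1.23] yhead 74.31 z [ 3.e-04 -0.e+00 -1.e+00]
```

View pics/s6.png

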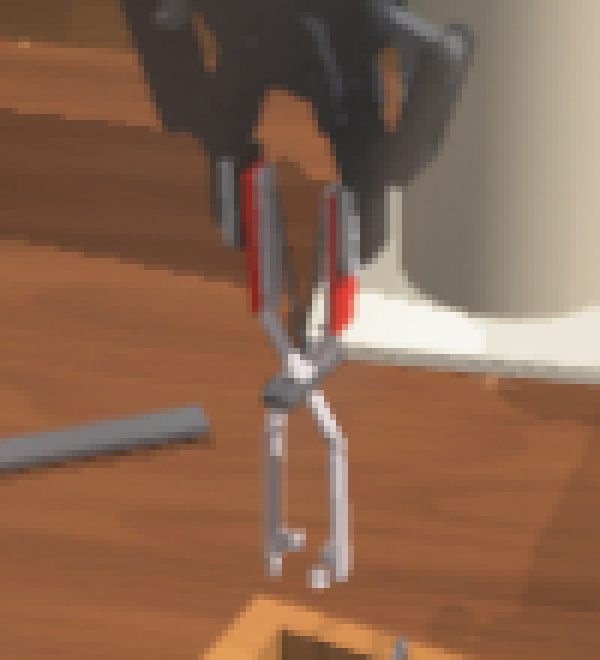

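View pics/t6.png

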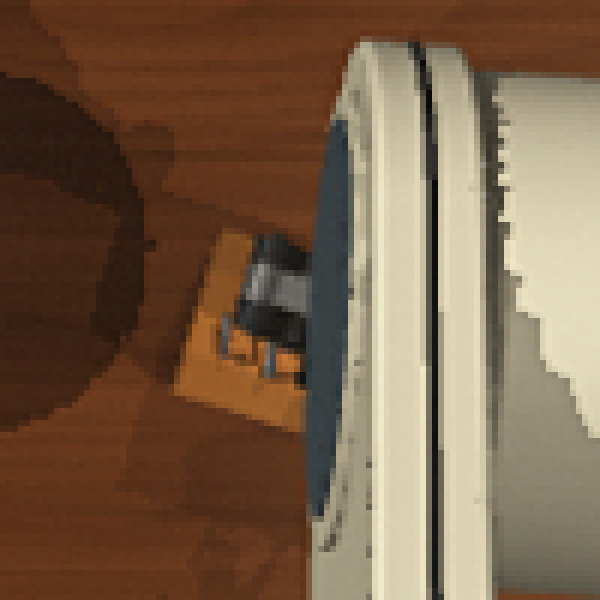

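```bash

python3 - <<'E'
from h import *
s=load("scene6.npz")
y=np.array([.27,.963,0]); x=np.array([-.963,.27,0]); o=np.array([521.8,-14.3,158.5])
for a in (-11.5,0,11.5):
  for w in (-20,0,20): print(a,w,((proj(s,o+a*x+w*y)+.5)-[180,60])*6)
crop(s,215,130,250,165,18,"s6b")
E
```

```text
-11.5 -20 [251.18992086 566.84629793]
-11.5 0 [293.38053507 579.22787121]
-11.5 20 [336.00323292 591.736247  ]
0 -20 [264.02634464 552.46216658]
0 0 [306.00010557 564.68824636]
0 20 [348.40084342 577.0386956 ]
11.5 -20 [276.69327661 538.26796294]
11.5 0 [318.45220995 550.34156741]
11.5 20 [360.63310209 562.53717126]
```

View pics/s6b.png

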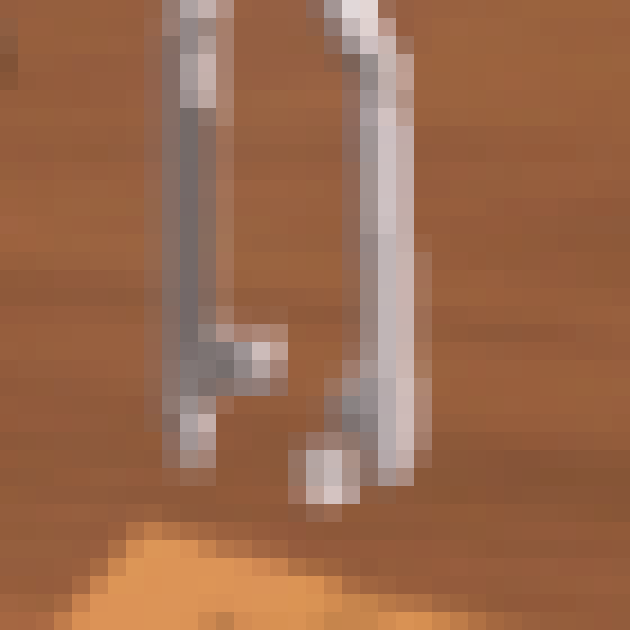

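apply_moves([
  {"fingers": 49.5, "dp": [0.07, 1.5, 0], "turn": [0, 0, 0]},
  {"fingers": 49.5, "dp": [0.07, 3, 0], "turn": [0, 0, 0]},
  {"fingers": 49.5, "dp": [0.07, 4, 0], "turn": [0, 0, 0]},
  {"fingers": 49.5, "dp": [0.07, 4, 0], "turn": [0, 0, 0]},
  {"fingers": 49.5, "dp": [0.07, 4, 0], "turn": [0, 0, 0]},
  {"fingers": 49.5, "dp": [0.07, 4, 0], "turn": [0, 0, 0]},
  {"fingers": 49.5, "dp": [0.07, 3, 0], "turn": [0, 0, 0]},
  {"fingers": 49.5, "dp": [0.1, 2, 2], "turn": [0, 0, 0]},
  {"fingers": 49.5, "dp": [0.1, 0.9, 2], "turn": [0, 0, 0]},
  {"fingers": 49.5, "dp": [0, 0, 1], "turn": [0, 0, 0]},
  {"fingers": 49.5, "dp": [0, 0, 0], "turn": [0, 0, 0]},
  {"fingers": 49.5, "dp": [0, 0, 0], "turn": [0, 0, 0]},
])

```text
time_s: 7.32
tool_pos: [586.9, 241.0, 231.5]
tool_rot: [[-0.962, 0.271, 0.001], [0.271, 0.962, 0.0], [-0.001, 0.0, -1.0]]
ft_force: [-0.9, -0.4, -0.6]
finger_gap: 42.1
```

```bash

python3 - <<'E'
from h import *
st(); s,t=snap("7"); crop(s,270,120,370,230,6,"s7"); crop(t,120,160,220,260,6,"t7")
E
```

```text
t 7.33 pos [586.91 241.05 231.52] gap 42.12 F [-0.89 -0.45 -0.61] yhead 74.25 z [ 7.e-04  1.e-04 -1.e+00]
```

View pics/s7.png

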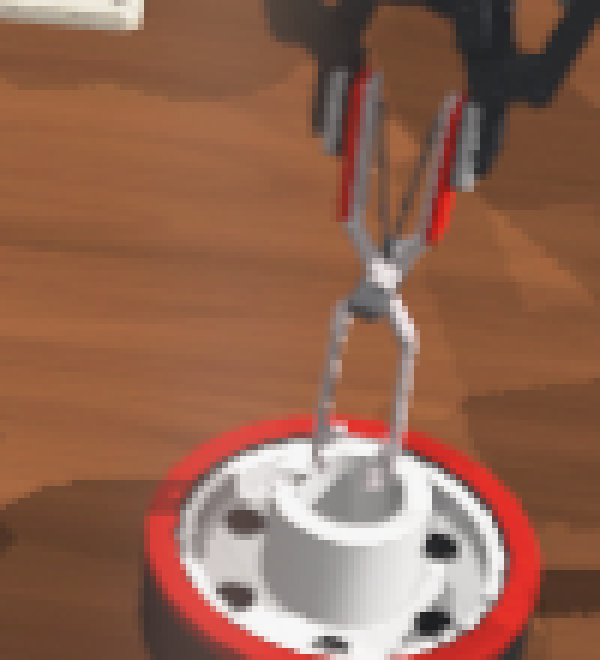

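View pics/t7.png

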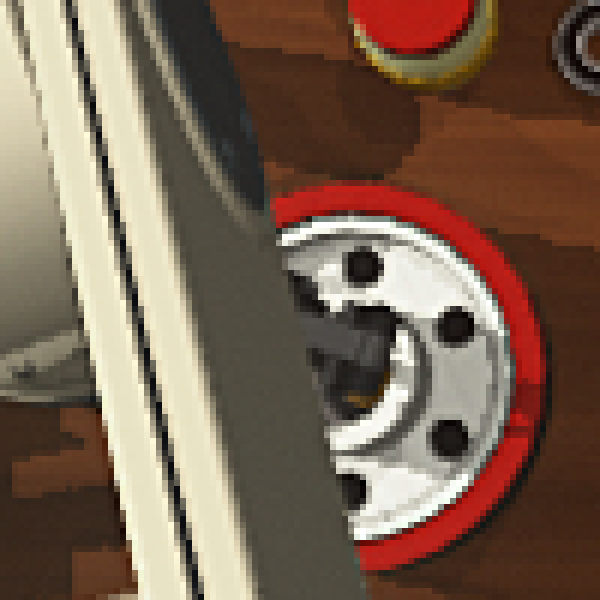

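```bash

python3 - <<'E'
from h import *
s=load("scene7.npz")
y=np.array([.271,.962,0]); x=np.array([-.962,.271,0]); o=np.array([586.9,241.05,109.2])
for a,w in [(-11.5,-11),(-11.5,11),(0,-20),(0,20)]: print(a,w,((proj(s,o+a*x+w*y)+.5)-[310,180])*16)
print([((proj(s,np.array([586.4+23*np.cos(q),242+23*np.sin(q),95]))+.5)-[310,180])*16 for q in np.radians([0,90,180,270])])
crop(s,310,180,350,215,16,"s7b")
E
```

```text
-11.5 -11 [206.00071905 298.21846689]
-11.5 11 [344.01952224 340.20006934]
0 -20 [174.81096843 236.71889982]
0 20 [424.27615734 312.04950885]
[array([287.49351332, 441.63908294]), array([444.90467665, 359.72848319]), array([301.78584965, 245.69256174]), array([145.20226783, 324.76665809])]
```

View pics/s7b.png

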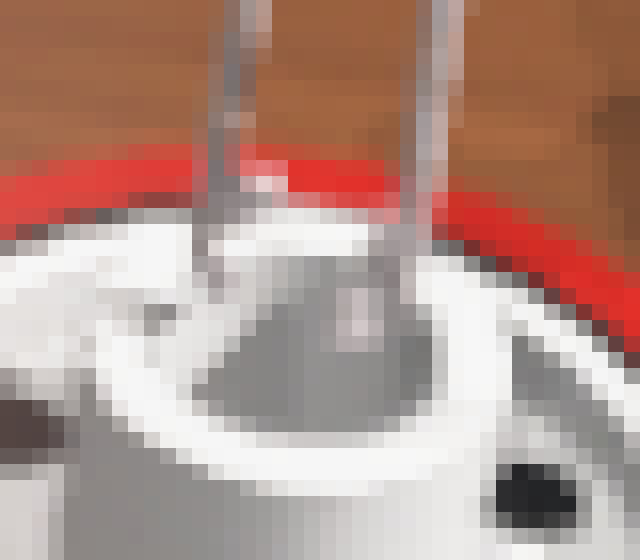

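apply_moves([
  {"fingers": 50, "dp": [0, 0, 0.5], "turn": [0, 0, 0]},
  {"fingers": 50, "dp": [0, 0, 0.8], "turn": [0, 0, 0]},
  {"fingers": 50, "dp": [0, 0, 0.7], "turn": [0, 0, 0]},
  {"fingers": 50, "dp": [0, 0, 0], "turn": [0, 0, 0]},
])

```text
time_s: 7.92
tool_pos: [586.0, 241.6, 209.9]
tool_rot: [[-0.963, 0.27, -0.002], [0.27, 0.963, -0.001], [0.002, -0.001, -1.0]]
ft_force: [0.3, 0.3, -1.3]
finger_gap: 42.6
```

apply_moves([
  {"fingers": 50, "dp": [0, 0, 1], "turn": [0, 0, 0]},
  {"fingers": 50, "dp": [0, 0, 1], "turn": [0, 0, 0]},
  {"fingers": 50, "dp": [0, 0, 1], "turn": [0, 0, 0]},
  {"fingers": 50, "dp": [0, 0, 1], "turn": [0, 0, 0]},
  {"fingers": 50, "dp": [0, 0, 0], "turn": [0, 0, 0]},
])

```text
time_s: 8.55
tool_pos: [585.9, 241.5, 169.8]
tool_rot: [[-0.963, 0.27, -0.002], [0.27, 0.963, -0.001], [0.002, -0.001, -1.0]]
ft_force: [-0.3, 0.0, -1.0]
finger_gap: 42.4
```

apply_moves([
  {"fingers": 50, "dp": [0, 0, 0.5], "turn": [0, 0, 0]},
  {"fingers": 50, "dp": [0, 0, 0.5], "turn": [0, 0, 0]},
  {"fingers": 50, "dp": [0, 0, 0.4], "turn": [0, 0, 0]},
  {"fingers": 50, "dp": [0, 0, 0.2], "turn": [0, 0, 0]},
  {"fingers": 50, "dp": [0, 0, 0], "turn": [0, 0, 0]},
])

```text
time_s: 9.18
tool_pos: [586.5, 241.7, 154.9]
tool_rot: [[-0.963, 0.27, -0.0], [0.27, 0.963, -0.0], [0.0, -0.0, -1.0]]
ft_force: [-0.5, 0.1, -1.6]
finger_gap: 42.8
```

apply_moves([
  {"fingers": 50, "dp": [0, 0, 0.2], "turn": [0, 0, 0]},
  {"fingers": 50, "dp": [0, 0, 0.1], "turn": [0, 0, 0]},
  {"fingers": 50, "dp": [0, 0, 0], "turn": [0, 0, 0]},
])

```text
time_s: 9.55
tool_pos: [586.5, 241.8, 152.0]
tool_rot: [[-0.963, 0.27, -0.0], [0.27, 0.963, -0.0], [0.0, -0.0, -1.0]]
ft_force: [-0.3, 0.1, -1.7]
finger_gap: 42.4
```

apply_moves([
  {"fingers": 50, "dp": [0, 0, 0.1], "turn": [0, 0, 0]},
  {"fingers": 50, "dp": [0, 0, 0], "turn": [0, 0, 0]},
])

```text
time_s: 9.8
tool_pos: [586.5, 241.7, 150.9]
tool_rot: [[-0.963, 0.27, -0.0], [0.27, 0.963, -0.0], [0.0, -0.0, -1.0]]
ft_force: [-0.4, 0.2, -1.5]
finger_gap: 42.4
```

apply_moves([
  {"fingers": 50, "dp": [0, 0, 0.1], "turn": [0, 0, 0]},
  {"fingers": 50, "dp": [0, 0, 0], "turn": [0, 0, 0]},
])

```text
time_s: 10.05
tool_pos: [587.0, 241.9, 150.5]
tool_rot: [[-0.963, 0.27, 0.001], [0.27, 0.963, 0.0], [-0.001, 0.001, -1.0]]
ft_force: [0.5, -0.4, 2.5]
finger_gap: 42.7
```

apply_moves([
  {"fingers": 48, "dp": [0, 0, -0.05], "turn": [0, 0, 0]},
  {"fingers": 47, "dp": [0, 0, 0], "turn": [0, 0, 0]},
  {"fingers": 46, "dp": [0, 0, 0], "turn": [0, 0, 0]},
  {"fingers": 45, "dp": [0, 0, 0], "turn": [0, 0, 0]},
], newtons=30)

```text
time_s: 10.55
tool_pos: [587.2, 241.6, 151.6]
tool_rot: [[-0.963, 0.27, 0.001], [0.27, 0.963, -0.0], [-0.001, 0.0, -1.0]]
ft_force: [-0.0, -2.6, 9.0]
finger_gap: 38.3
```

apply_moves([
  {"fingers": 44, "dp": [0, 0, -0.03], "turn": [0, 0, 0]},
  {"fingers": 43, "dp": [0, 0, 0], "turn": [0, 0, 0]},
  {"fingers": 42, "dp": [0, 0, 0], "turn": [0, 0, 0]},
  {"fingers": 40, "dp": [0, 0, 0], "turn": [0, 0, 0]},
], newtons=30)

```text
time_s: 11.05
tool_pos: [587.2, 241.1, 152.3]
tool_rot: [[-0.963, 0.27, 0.001], [0.27, 0.963, -0.001], [-0.002, -0.001, -1.0]]
ft_force: [-1.4, -3.8, 10.7]
finger_gap: 36.3
```

apply_moves([
  {"fingers": 38, "dp": [0, 0, -0.1], "turn": [0, 0, 0]},
  {"fingers": 34, "dp": [0, 0, 0], "turn": [0, 0, 0]},
  {"fingers": 30, "dp": [0, 0, 0], "turn": [0, 0, 0]},
], newtons=30)

```text
time_s: 11.42
tool_pos: [586.7, 241.1, 152.5]
tool_rot: [[-0.963, 0.27, 0.0], [0.27, 0.963, -0.001], [-0.001, -0.001, -1.0]]
ft_force: [-1.2, -3.1, 7.7]
finger_gap: 36.0
```

apply_moves([
  {"fingers": 30, "dp": [0, 0, -0.2], "turn": [0, 0, 0]},
  {"fingers": 30, "dp": [0, 0, -0.5], "turn": [0, 0, 0]},
  {"fingers": 30, "dp": [0, 0, -0.5], "turn": [0, 0, 0]},
  {"fingers": 30, "dp": [0, 0, 0], "turn": [0, 0, 0]},
], newtons=36)

```text
time_s: 11.92
tool_pos: [586.8, 242.0, 164.2]
tool_rot: [[-0.963, 0.27, 0.001], [0.27, 0.963, 0.0], [-0.001, 0.001, -1.0]]
ft_force: [0.1, 0.3, -1.6]
finger_gap: 35.3
```

apply_moves([
  {"fingers": 30, "dp": [0, 0, -1.5], "turn": [0, 0, 0]},
  {"fingers": 30, "dp": [0, 0, -2], "turn": [0, 0, 0]},
  {"fingers": 30, "dp": [0, 0, -2.5], "turn": [0, 0, 0]},
  {"fingers": 30, "dp": [0, 0, -2], "turn": [0, 0, 0]},
  {"fingers": 30, "dp": [0, 0, -1.5], "turn": [0, 0, 0]},
  {"fingers": 30, "dp": [0, 0, 0], "turn": [0, 0, 0]},
])

```text
time_s: 12.68
tool_pos: [587.4, 242.1, 260.9]
tool_rot: [[-0.963, 0.271, 0.003], [0.271, 0.963, 0.001], [-0.003, 0.002, -1.0]]
ft_force: [-0.3, -0.7, -2.2]
finger_gap: 35.2
```

```bash

python3 - <<'E'
from h import *
st(); s,t=snap("8"); crop(s,295,135,355,215,8,"s8"); crop(t,140,190,220,250,8,"t8")
E
```

```text
t 12.68 pos [587.43 242.11 260.86] gap 35.19 F [-0.26 -0.71 -2.16] yhead 74.31 z [ 0.0031  0.0013 -1.    ]
```

View pics/s8.png

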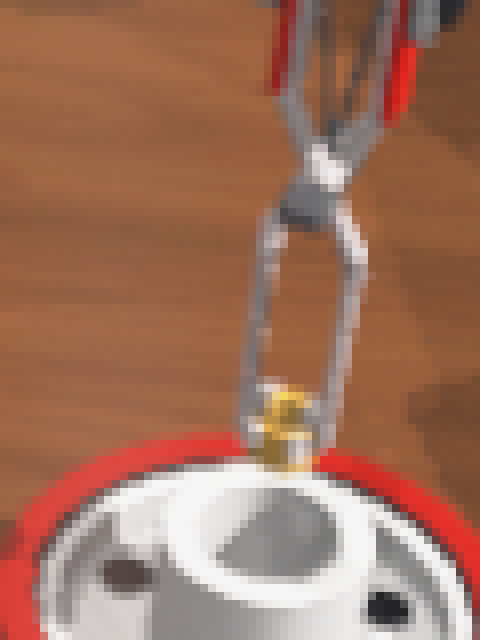

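View pics/t8.png

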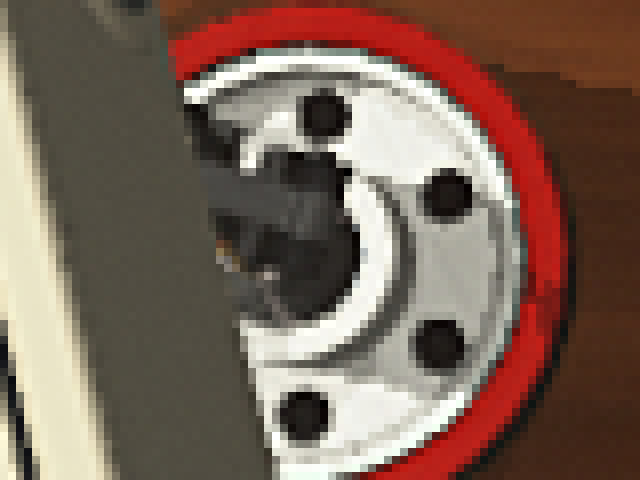

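```bash

python3 - <<'E'
from h import *
s=load("scene8.npz")
o=np.array([587.4,242.1,0])
f=lambda p:((proj(s,p)+.5)-[315,165])*16
for z in (130,138,146,264-5-60): print(z,f(o+[0,0,z]), f(o+[11,0,z]),f(o+[-11,0,z]))
crop(s,315,165,345,200,16,"s8b")
E
```

```text
130 [241.39743493 413.3288768 ] [238.07776358 460.27586953] [244.66933295 367.05749739]
138 [247.56228494 372.74147703] [244.27221052 419.61168757] [250.80479237 326.54890304]
146 [253.78500377 331.77308742] [250.52523262 378.56298199] [256.99742646 285.66282017]
199 [296.53322351  50.33248759] [293.4932678   96.49421659] [299.52761717   4.86261826]
```

View pics/s8b.png

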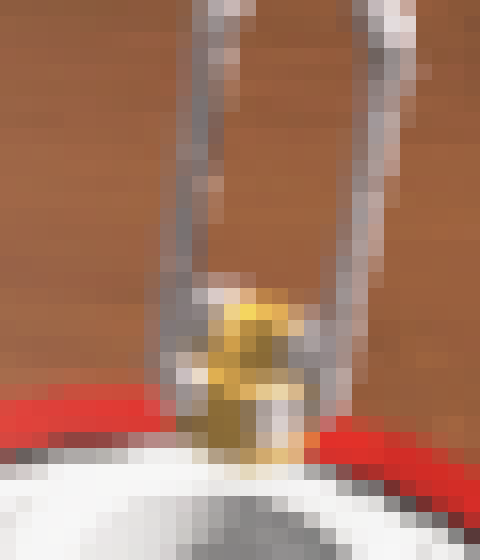

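```bash

python3 - <<'E'
from h import *
s=load("scene8.npz");t=load("top8.npz")
crop(s,120,180,175,220,14,"s8c"); crop(t,330,210,390,250,13,"t8c")
fs=lambda p:((proj(s,p)+.5)-[120,180])*14
ft=lambda p:((proj(t,p)+.5)-[330,210])*13
a=np.array([580.5,-233.5,0])
for z in (26,30,40,71,76): print(z,fs(a+[0,0,z]).round(1),ft(a+[0,0,z]).round(1))
for dx in(-30,30):
  for dy in (-55,55): print(dx,dy,fs(a+[dx,dy,14]).round(1),ft(a+[dx,dy,14]).round(1))
E
```

```text
26 [381.3 257.6] [399.8 247.5]
30 [378.3 241.9] [406.4 246.2]
40 [370.9 202.2] [423.  242.9]
71 [347.3  76.4] [476.7 232.4]
76 [343.5  55.8] [485.7 230.6]
-30 -55 [171.5 171.5] [652.2 402.4]
-30 55 [713.7 236.5] [118.1 393.9]
30 -55 [ 57.8 374.3] [639.8 110.4]
30 55 [618.6 443.5] [111.  101.2]
```

View pics/s8c.png

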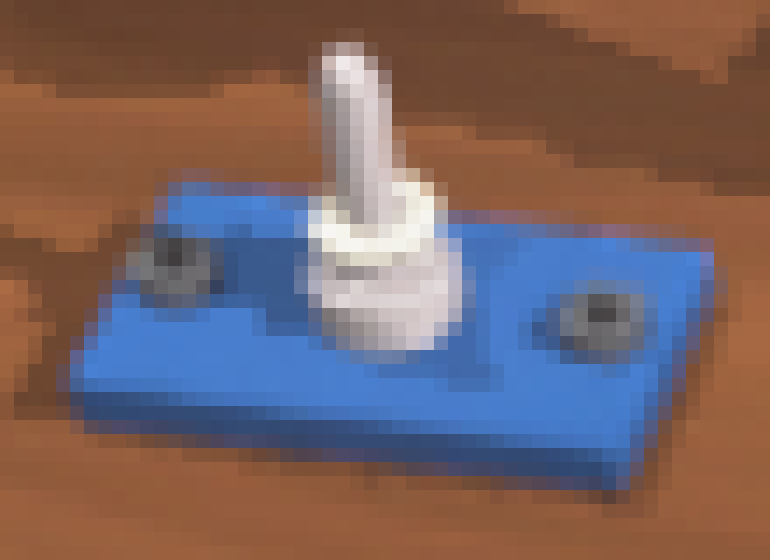

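View pics/t8c.png

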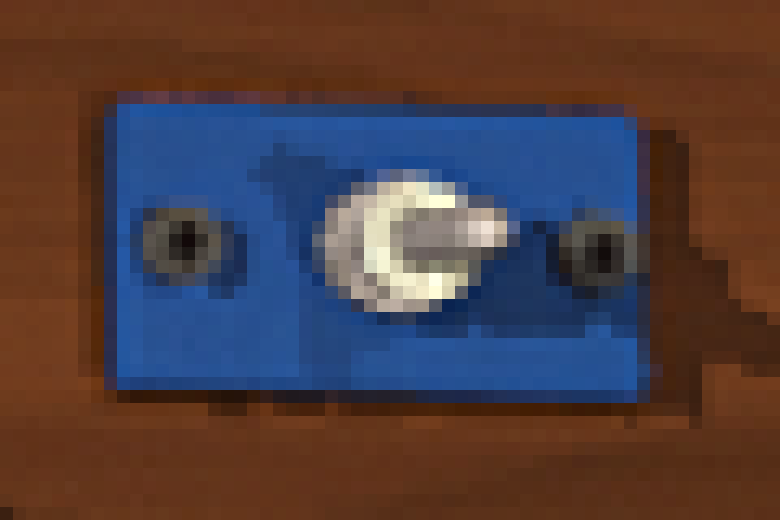

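apply_moves([
  {"fingers": 30, "dp": [-0.61, -2.3, -1.5], "turn": [0, 0, 0]},
  {"fingers": 30, "dp": [-0.976, -3.68, -1.5], "turn": [0, 0, 0]},
  {"fingers": 30, "dp": [-1.22, -4.6, 0], "turn": [0, 0, 0]},
  {"fingers": 30, "dp": [-1.22, -4.6, 0], "turn": [0, 0, 0]},
  {"fingers": 30, "dp": [-1.22, -4.6, 0], "turn": [0, 0, 0]},
  {"fingers": 30, "dp": [-1.22, -4.6, 0], "turn": [0, 0, 0]},
  {"fingers": 30, "dp": [-1.22, -4.6, 0], "turn": [0, 0, 0]},
  {"fingers": 30, "dp": [-1.22, -4.6, 0], "turn": [0, 0, 0]},
  {"fingers": 30, "dp": [-1.22, -4.6, 0], "turn": [0, 0, 0]},
  {"fingers": 30, "dp": [-0.976, -3.68, 0], "turn": [0, 0, 0]},
  {"fingers": 30, "dp": [-0.732, -2.76, 0], "turn": [0, 0, 0]},
  {"fingers": 30, "dp": [-0.366, -1.38, 0], "turn": [0, 0, 0]},
])

```text
time_s: 14.28
tool_pos: [578.6, -236.2, 288.7]
tool_rot: [[-0.962, 0.273, -0.001], [0.273, 0.962, 0.0], [0.001, -0.0, -1.0]]
ft_force: [0.2, -0.6, -2.0]
finger_gap: 35.3
```

apply_moves([
  {"fingers": 30, "dp": [0, 0, 1.5], "turn": [0, 0, 0]},
  {"fingers": 30, "dp": [0, 0, 2], "turn": [0, 0, 0]},
  {"fingers": 30, "dp": [0, 0, 2], "turn": [0, 0, 0]},
  {"fingers": 30, "dp": [0, 0, 1], "turn": [0, 0, 0]},
  {"fingers": 30, "dp": [0, 0, 0], "turn": [0, 0, 0]},
  {"fingers": 30, "dp": [0, 0, 0], "turn": [0, 0, 0]},
])

```text
time_s: 15.02
tool_pos: [580.1, -233.9, 224.5]
tool_rot: [[-0.963, 0.27, 0.001], [0.27, 0.963, -0.0], [-0.001, -0.0, -1.0]]
ft_force: [0.5, -0.5, -0.6]
finger_gap: 35.3
```

```bash

python3 - <<'E'
from h import *
o=st(); s,t=snap("9"); crop(s,120,150,175,220,11,"s9"); crop(t,300,190,400,270,7,"t9")
p=o["tool_pos"]
f=lambda q:((proj(s,q)+.5)-[120,150])*11
for dz in (-130.9,-114.9): print(p[2]+dz,f(p+[0,0,dz]),f(p+[11,0,dz]),f(p+[-11,0,dz]),f(p+[0,11,dz]),f(p+[0,-11,dz]))
E
```

```text
t 15.03 pos [ 580.1  -233.93  224.46] gap 35.3 F [ 0.47 -0.55 -0.57] yhead 74.34 z [ 9.e-04 -4.e-04 -1.e+00]
93.55883820181757 [257.88223824 314.80771461] [241.73960965 344.05848103] [273.80753021 285.95076649] [303.05925714 320.06555224] [212.78986482 309.55972828]
109.55883820181757 [247.8306403  261.22941903] [231.47623154 290.3697263 ] [263.96294268 232.48486123] [293.39483256 266.48269567] [202.35256717 255.98607142]
```

View pics/s9.png

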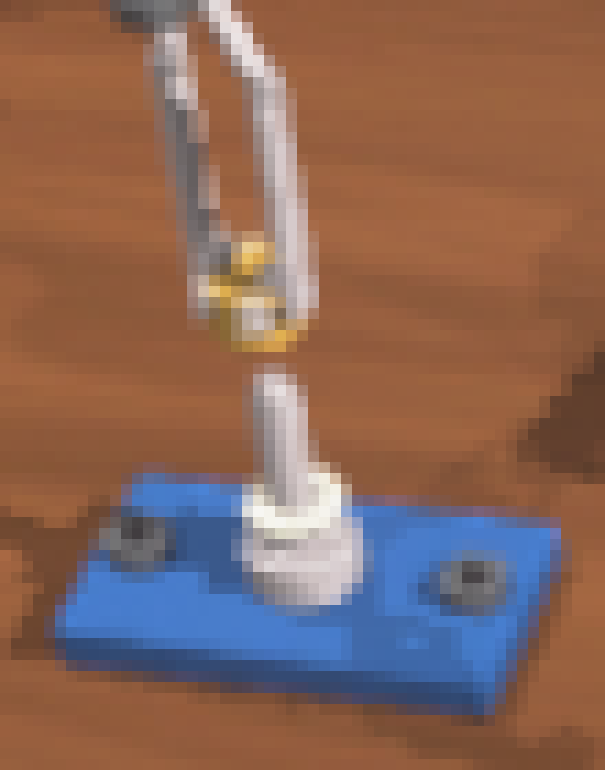

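View pics/t9.png

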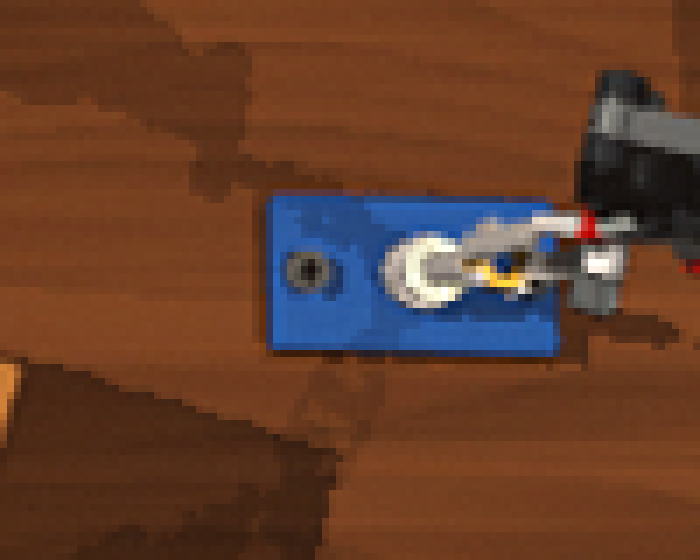

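```bash

python3 - <<'E'
from h import *
s=load("scene9.npz");t=load("top9.npz")
p=np.array([580.1,-233.93,224.46])
for nm,c,b,k in (("scene",s,(133,168),24),("top",t,(350,218),20)):
  f=lambda q:((((proj(c,q)+.5)-b)*k).round(0)).tolist()
  th=np.radians(np.arange(0,360,45))
  for z,r in ((93.5,11),(109.5,11)): print(nm,z,"c",f(p*[1,1,0]+[0,0,z]),"ring",[f(p*[1,1,0]+[r*np.cos(q),r*np.sin(q),z]) for q in th])
  a=np.array([580.5,-233.5,0])
  print("axle",[f(a+[0,0,z]) for z in (30,40,60,71,76)],[f(a+[3*np.cos(q),3*np.sin(q),76]) for q in th[::2]])
crop(s,133,168,153,193,24,"s9b"); crop(t,350,218,380,238,20,"t9b")
E
```

```text
scene 93.5 c [251.0, 255.0] ring [[215.0, 319.0], [296.0, 309.0], [349.0, 267.0], [345.0, 219.0], [285.0, 192.0], [206.0, 203.0], [152.0, 244.0], [156.0, 292.0]]
scene 109.5 c [229.0, 138.0] ring [[193.0, 202.0], [274.0, 191.0], [328.0, 150.0], [324.0, 102.0], [264.0, 76.0], [184.0, 86.0], [130.0, 127.0], [133.0, 175.0]]
axle [[337.0, 703.0], [324.0, 635.0], [298.0, 496.0], [283.0, 419.0], [277.0, 384.0]] [[267.0, 401.0], [303.0, 387.0], [286.0, 366.0], [250.0, 380.0]]
top 93.5 c [401.0, 188.0] ring [[397.0, 99.0], [335.0, 124.0], [312.0, 187.0], [340.0, 251.0], [404.0, 278.0], [466.0, 253.0], [490.0, 190.0], [461.0, 126.0]]
top 109.5 c [448.0, 179.0] ring [[444.0, 88.0], [381.0, 113.0], [357.0, 178.0], [386.0, 243.0], [452.0, 271.0], [515.0, 245.0], [539.0, 181.0], [509.0, 116.0]]
axle [[225.0, 219.0], [251.0, 214.0], [303.0, 203.0], [333.0, 197.0], [347.0, 195.0]] [[346.0, 171.0], [323.0, 194.0], [348.0, 219.0], [371.0, 195.0]]
```

View pics/s9b.png

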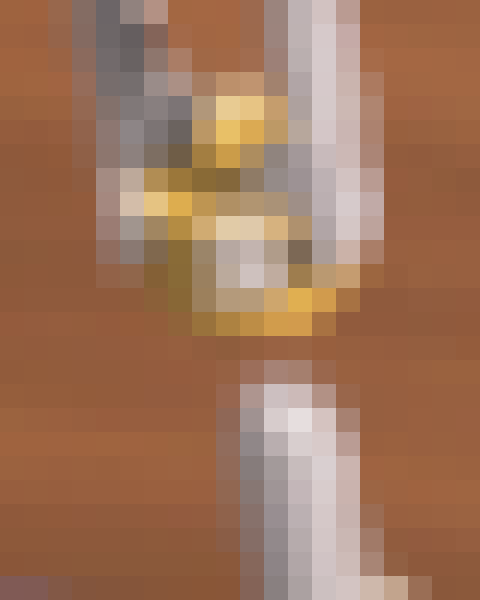

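View pics/t9b.png

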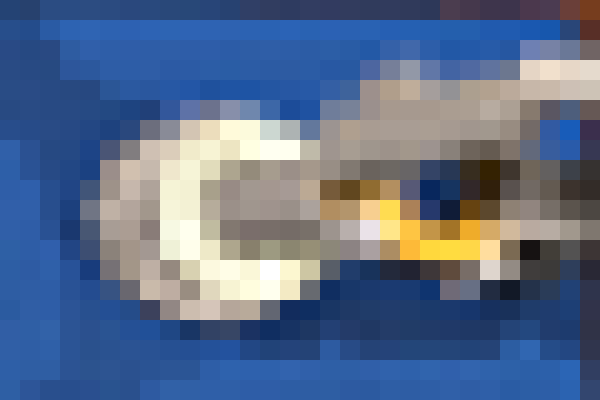

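apply_moves([
  {"fingers": 30, "dp": [0, 0, 0.8], "turn": [0, 0, 0]},
  {"fingers": 30, "dp": [0, 0, 0.7], "turn": [0, 0, 0]},
  {"fingers": 30, "dp": [0, 0, 0.3], "turn": [0, 0, 0]},
  {"fingers": 30, "dp": [0, 0, 0], "turn": [0, 0, 0]},
])

```text
time_s: 15.62
tool_pos: [579.4, -234.0, 205.3]
tool_rot: [[-0.963, 0.271, -0.001], [0.271, 0.963, 0.0], [0.001, 0.0, -1.0]]
ft_force: [0.2, 0.5, -1.1]
finger_gap: 35.0
```

apply_moves([
  {"fingers": 30, "dp": [0, 0, 0.2], "turn": [0, 0, 0]},
  {"fingers": 30, "dp": [0, 0, 0.2], "turn": [0, 0, 0]},
  {"fingers": 30, "dp": [0, 0, 0], "turn": [0, 0, 0]},
])

```text
time_s: 16.0
tool_pos: [579.6, -234.1, 201.7]
tool_rot: [[-0.963, 0.27, 0.0], [0.27, 0.963, 0.0], [-0.0, 0.0, -1.0]]
ft_force: [-0.2, -0.5, -1.6]
finger_gap: 35.0
```

apply_moves([
  {"fingers": 30, "dp": [0, 0, 0.1], "turn": [0, 0, 0]},
  {"fingers": 30, "dp": [0, 0, 0.1], "turn": [0, 0, 0]},
  {"fingers": 30, "dp": [0, 0, 0], "turn": [0, 0, 0]},
])

```text
time_s: 16.38
tool_pos: [579.6, -234.1, 199.7]
tool_rot: [[-0.963, 0.27, 0.0], [0.27, 0.963, 0.0], [-0.0, 0.0, -1.0]]
ft_force: [0.3, 0.5, -1.8]
finger_gap: 35.4
```

apply_moves([
  {"fingers": 30, "dp": [0, 0, 0.3], "turn": [0, 0, 0]},
  {"fingers": 30, "dp": [0, 0, 0.4], "turn": [0, 0, 0]},
  {"fingers": 30, "dp": [0, 0, 0.3], "turn": [0, 0, 0]},
  {"fingers": 30, "dp": [0, 0, 0], "turn": [0, 0, 0]},
])

```text
time_s: 16.88
tool_pos: [579.5, -234.0, 189.4]
tool_rot: [[-0.963, 0.27, -0.0], [0.27, 0.963, 0.0], [0.0, 0.0, -1.0]]
ft_force: [0.2, -0.0, -2.1]
finger_gap: 35.3
```

apply_moves([
  {"fingers": 30, "dp": [0, 0, 0.4], "turn": [0, 0, 0]},
  {"fingers": 30, "dp": [0, 0, 0.4], "turn": [0, 0, 0]},
  {"fingers": 30, "dp": [0, 0, 0.3], "turn": [0, 0, 0]},
  {"fingers": 30, "dp": [0, 0, 0], "turn": [0, 0, 0]},
])

```text
time_s: 17.38
tool_pos: [579.5, -234.0, 178.4]
tool_rot: [[-0.963, 0.271, -0.0], [0.271, 0.963, 0.0], [0.0, 0.0, -1.0]]
ft_force: [1.8, 1.2, -2.6]
finger_gap: 35.4
```

```bash

python3 - <<'E'
from h import *
o=st(); s,t=snap("10"); crop(s,120,150,175,220,11,"s10"); crop(t,340,205,390,245,14,"t10")
E
```

```text
t 17.38 pos [ 579.52 -233.96  178.43] gap 35.41 F [ 1.8   1.18 -2.58] yhead 74.31 z [-3.e-04  3.e-04 -1.e+00]
```

View pics/s10.png

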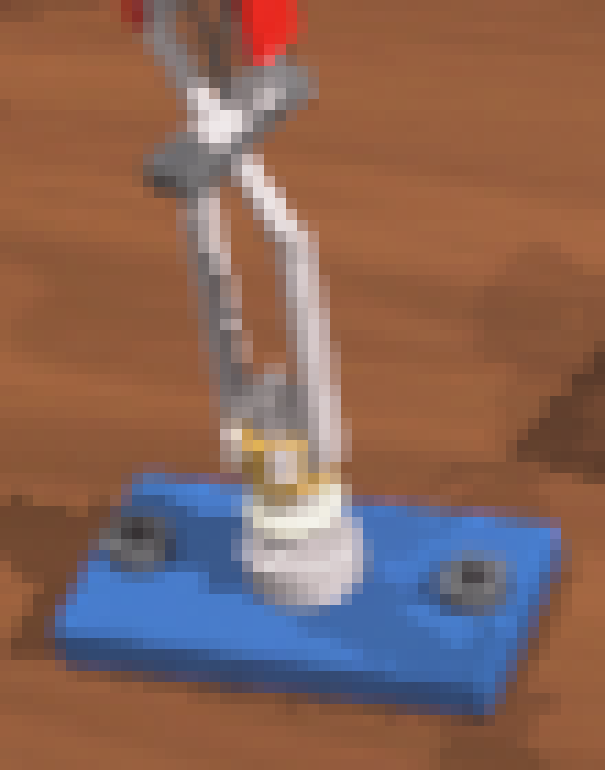

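View pics/t10.png

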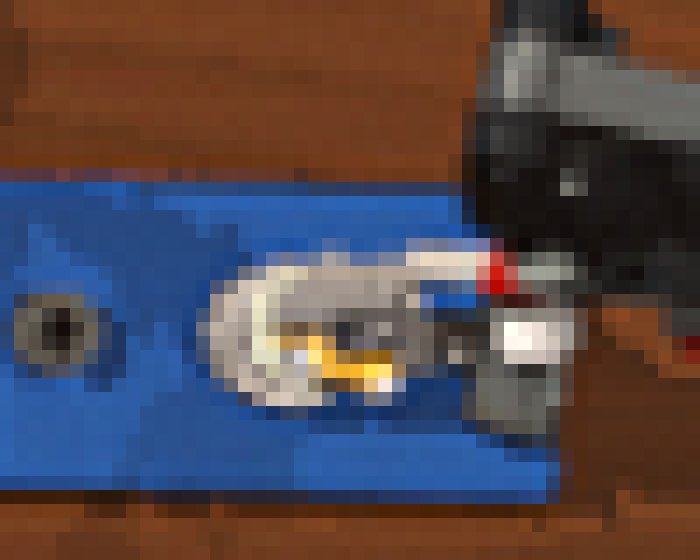

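apply_moves([
  {"fingers": 30, "dp": [-0.04, 0.04, 0.3], "turn": [0, 0, 0]},
  {"fingers": 30, "dp": [0, 0, 0.3], "turn": [0, 0, 0]},
  {"fingers": 30, "dp": [0, 0, 0], "turn": [0, 0, 0]},
])

```text
time_s: 17.85
tool_pos: [579.9, -233.8, 172.4]
tool_rot: [[-0.963, 0.27, -0.001], [0.27, 0.963, 0.0], [0.001, -0.0, -1.0]]
ft_force: [0.3, 0.1, -1.4]
finger_gap: 35.2
```

apply_moves([
  {"fingers": 30, "dp": [0, 0, 0.1], "turn": [0, 0, 0]},
  {"fingers": 30, "dp": [0, 0, 0.1], "turn": [0, 0, 0]},
  {"fingers": 30, "dp": [0, 0, 0], "turn": [0, 0, 0]},
])

```text
time_s: 18.23
tool_pos: [580.5, -234.0, 171.7]
tool_rot: [[-0.963, 0.27, 0.001], [0.27, 0.963, -0.0], [-0.001, -0.0, -1.0]]
ft_force: [-0.4, 0.4, 4.8]
finger_gap: 35.4
```

apply_moves([
  {"fingers": 30, "dp": [0, 0, 0.1], "turn": [0, 0, 0]},
  {"fingers": 30, "dp": [0, 0, 0], "turn": [0, 0, 0]},
])

```text
time_s: 18.48
tool_pos: [581.1, -234.3, 171.6]
tool_rot: [[-0.963, 0.27, 0.002], [0.27, 0.963, -0.001], [-0.003, -0.001, -1.0]]
ft_force: [-1.1, 1.4, 10.1]
finger_gap: 35.2
```

apply_moves([
  {"fingers": 30, "dp": [0, 0, 0.1], "turn": [0, 0, 0]},
  {"fingers": 30, "dp": [0, 0, 0.1], "turn": [0, 0, 0]},
  {"fingers": 30, "dp": [0, 0, 0], "turn": [0, 0, 0]},
])

```text
time_s: 18.85
tool_pos: [582.2, -234.9, 171.2]
tool_rot: [[-0.963, 0.27, 0.005], [0.27, 0.963, -0.003], [-0.006, -0.001, -1.0]]
ft_force: [-1.6, 1.5, 17.6]
finger_gap: 34.9
```

apply_moves([
  {"fingers": 30, "dp": [0, 0, 0.1], "turn": [0, 0, 0]},
  {"fingers": 30, "dp": [0, 0, 0], "turn": [0, 0, 0]},
])

```text
time_s: 19.1
tool_pos: [582.2, -234.9, 170.4]
tool_rot: [[-0.963, 0.27, 0.005], [0.27, 0.963, -0.003], [-0.006, -0.001, -1.0]]
ft_force: [-2.4, 0.1, 19.5]
finger_gap: 35.2
```

apply_moves([
  {"fingers": 30, "dp": [0, 0, 0.1], "turn": [0, 0, 0]},
  {"fingers": 30, "dp": [0, 0, 0], "turn": [0, 0, 0]},
])

```text
time_s: 19.35
tool_pos: [582.3, -235.0, 169.5]
tool_rot: [[-0.963, 0.27, 0.006], [0.27, 0.963, -0.003], [-0.006, -0.001, -1.0]]
ft_force: [-1.5, 1.0, 20.1]
finger_gap: 35.1
```

apply_moves([
  {"fingers": 30, "dp": [0.05, 0.02, 0.1], "turn": [0, 0, 0]},
  {"fingers": 30, "dp": [0.05, 0.02, 0.1], "turn": [0, 0, 0]},
  {"fingers": 30, "dp": [0, 0, 0.1], "turn": [0, 0, 0]},
  {"fingers": 30, "dp": [0, 0, 0.1], "turn": [0, 0, 0]},
  {"fingers": 30, "dp": [0, 0, 0], "turn": [0, 0, 0]},
])

```text
time_s: 19.98
tool_pos: [581.9, -234.7, 165.7]
tool_rot: [[-0.963, 0.27, 0.006], [0.27, 0.963, -0.004], [-0.007, -0.002, -1.0]]
ft_force: [-1.7, -0.6, 19.9]
finger_gap: 35.1
```

apply_moves([
  {"fingers": 30, "dp": [0, 0, 0.1], "turn": [0, 0, 0]},
  {"fingers": 30, "dp": [0, 0, 0.1], "turn": [0, 0, 0]},
  {"fingers": 30, "dp": [0, 0, 0], "turn": [0, 0, 0]},
])

```text
time_s: 20.35
tool_pos: [581.9, -234.7, 163.7]
tool_rot: [[-0.963, 0.27, 0.006], [0.27, 0.963, -0.004], [-0.007, -0.002, -1.0]]
ft_force: [-1.0, 0.2, 19.5]
finger_gap: 35.6
```

apply_moves([
  {"fingers": 30, "dp": [0, 0, 0.1], "turn": [0, 0, 0]},
  {"fingers": 30, "dp": [0, 0, 0], "turn": [0, 0, 0]},
])

```text
time_s: 20.6
tool_pos: [581.9, -234.7, 162.7]
tool_rot: [[-0.963, 0.27, 0.006], [0.27, 0.963, -0.004], [-0.007, -0.002, -1.0]]
ft_force: [-1.8, -1.5, 19.3]
finger_gap: 35.2
```

apply_moves([
  {"fingers": 30, "dp": [0, 0, 0.1], "turn": [0, 0, 0]},
  {"fingers": 30, "dp": [0, 0, 0], "turn": [0, 0, 0]},
])

```text
time_s: 20.85
tool_pos: [582.2, -234.8, 162.3]
tool_rot: [[-0.963, 0.27, 0.007], [0.27, 0.963, -0.004], [-0.008, -0.002, -1.0]]
ft_force: [-2.3, 0.0, 23.2]
finger_gap: 35.8
```

apply_moves([
  {"fingers": 30, "dp": [0, 0, 0.1], "turn": [0, 0, 0]},
  {"fingers": 30, "dp": [0, 0, 0], "turn": [0, 0, 0]},
])

```text
time_s: 21.1
tool_pos: [582.9, -235.1, 162.1]
tool_rot: [[-0.963, 0.27, 0.009], [0.27, 0.963, -0.004], [-0.01, -0.002, -1.0]]
ft_force: [-1.8, -0.0, 27.0]
finger_gap: 35.4
```

apply_moves([
  {"fingers": 30, "dp": [0, 0, 0.1], "turn": [0, 0, 0]},
  {"fingers": 30, "dp": [0, 0, 0], "turn": [0, 0, 0]},
])

```text
time_s: 21.35
tool_pos: [583.6, -235.4, 161.9]
tool_rot: [[-0.963, 0.27, 0.01], [0.27, 0.963, -0.005], [-0.011, -0.002, -1.0]]
ft_force: [-2.1, 0.0, 30.3]
finger_gap: 35.6
```

apply_moves([
  {"fingers": 30, "dp": [0, 0, 0.1], "turn": [0, 0, 0]},
  {"fingers": 30, "dp": [0, 0, 0], "turn": [0, 0, 0]},
  {"fingers": 30, "dp": [0, 0, 0], "turn": [0, 0, 0]},
])

```text
time_s: 21.72
tool_pos: [584.3, -235.6, 161.8]
tool_rot: [[-0.963, 0.27, 0.012], [0.27, 0.963, -0.006], [-0.013, -0.002, -1.0]]
ft_force: [-1.6, 0.3, 33.4]
finger_gap: 35.4
```

```bash

python3 - <<'E'
from h import *
o=st(); s,t=snap("11"); crop(s,130,165,165,210,14,"s11"); 
E
```

```text
t 21.73 pos [ 584.29 -235.63  161.75] gap 35.43 F [-1.57  0.28 33.42] yhead 74.32 z [ 0.012  -0.0057 -0.9999]
```

View pics/s11.png

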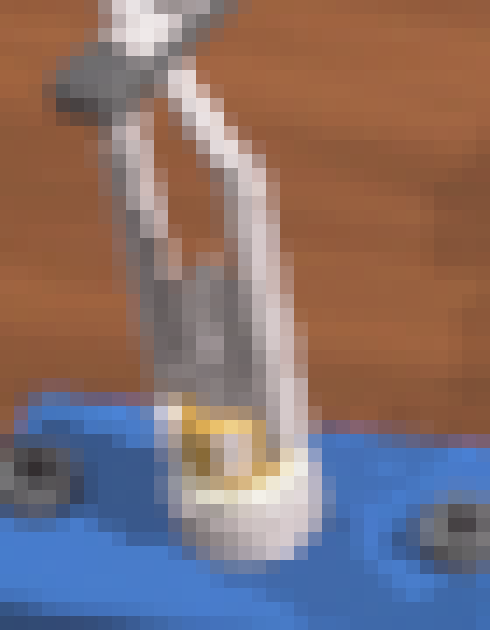

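apply_moves([
  {"fingers": 30, "dp": [0, 0, -0.2], "turn": [0, 0, 0]},
  {"fingers": 30, "dp": [0, 0, -0.2], "turn": [0, 0, 0]},
  {"fingers": 30, "dp": [0, 0, -0.1], "turn": [0, 0, 0]},
  {"fingers": 30, "dp": [0, 0, 0], "turn": [0, 0, 0]},
])

```text
time_s: 22.32
tool_pos: [581.6, -234.7, 162.0]
tool_rot: [[-0.963, 0.27, 0.006], [0.27, 0.963, -0.003], [-0.006, -0.002, -1.0]]
ft_force: [1.3, -1.4, 8.2]
finger_gap: 35.1
```

apply_moves([
  {"fingers": 42, "dp": [0, 0, -0.05], "turn": [0, 0, 0]},
  {"fingers": 44, "dp": [0, 0, 0], "turn": [0, 0, 0]},
  {"fingers": 46, "dp": [0, 0, 0], "turn": [0, 0, 0]},
  {"fingers": 48, "dp": [0, 0, 0], "turn": [0, 0, 0]},
  {"fingers": 49.5, "dp": [0, 0, 0], "turn": [0, 0, 0]},
  {"fingers": 50, "dp": [0, 0, 0], "turn": [0, 0, 0]},
], newtons=20)

```text
time_s: 23.08
tool_pos: [578.9, -233.0, 159.8]
tool_rot: [[-0.963, 0.27, -0.001], [0.27, 0.963, 0.0], [0.001, 0.0, -1.0]]
ft_force: [-0.5, -0.8, -0.3]
finger_gap: 42.6
```

```bash

python3 - <<'E'
from h import *
o=st(); s,t=snap("12"); crop(s,130,150,165,210,10,"s12"); crop(t,340,205,390,245,14,"t12")
E
```

```text
t 23.07 pos [ 578.86 -232.98  159.81] gap 42.56 F [-0.52 -0.76 -0.26] yhead 74.31 z [-1.e-03  4.e-04 -1.e+00]
```

View pics/s12.png

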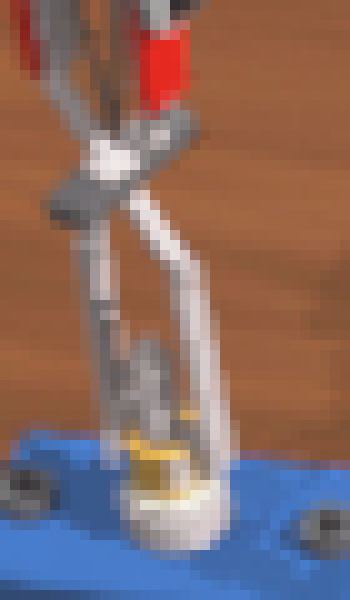

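View pics/t12.png

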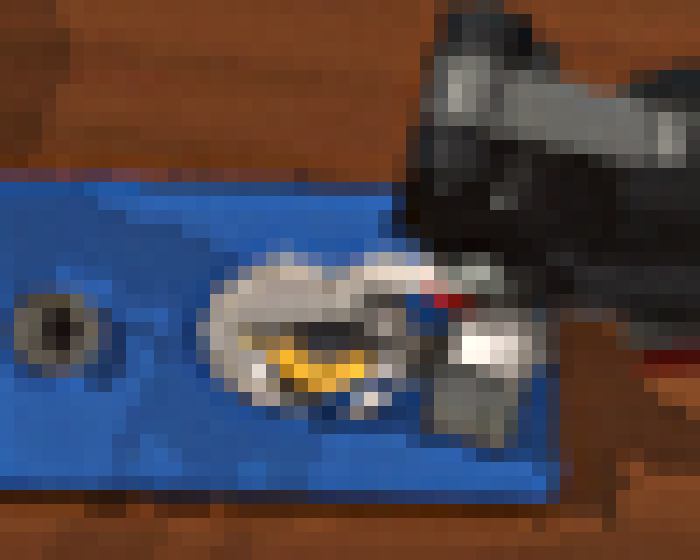

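apply_moves([
  {"fingers": 50, "dp": [-0.11, -0.04, -0.1], "turn": [0, 0, 0]},
  {"fingers": 50, "dp": [0, 0, -0.2], "turn": [0, 0, 0]},
  {"fingers": 50, "dp": [0, 0, -0.5], "turn": [0, 0, 0]},
  {"fingers": 50, "dp": [0, 0, -0.7], "turn": [0, 0, 0]},
  {"fingers": 50, "dp": [0, 0, 0], "turn": [0, 0, 0]},
])

```text
time_s: 23.8
tool_pos: [580.8, -234.1, 176.3]
tool_rot: [[-0.963, 0.271, 0.002], [0.271, 0.963, -0.001], [-0.002, -0.0, -1.0]]
ft_force: [-0.7, 0.5, -1.7]
finger_gap: 42.8
```

```bash

python3 - <<'E'
from h import *
o=st(); s,t=snap("13"); crop(s,130,150,165,210,10,"s13"); crop(t,340,205,390,245,14,"t13")
E
```

```text
t 23.8 pos [ 580.78 -234.09  176.35] gap 42.8 F [-0.75  0.48 -1.74] yhead 74.31 z [ 1.6e-03 -7.0e-04 -1.0e+00]
```

View pics/s13.png

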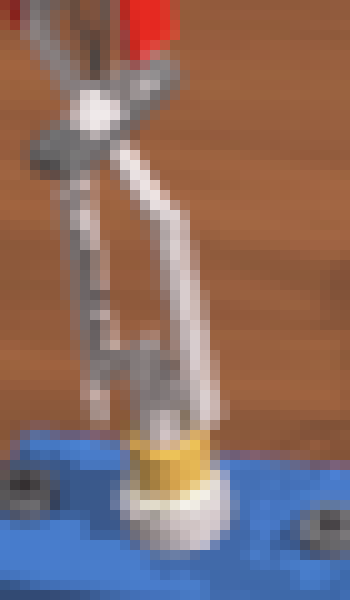

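View pics/t13.png

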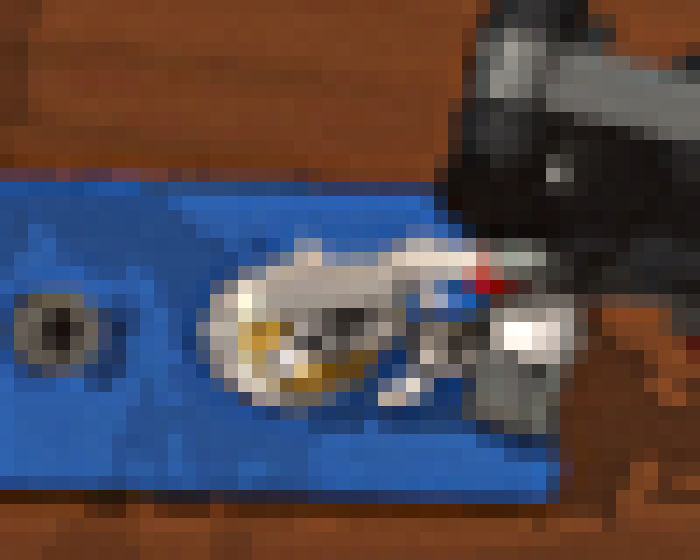

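apply_moves([
  {"fingers": 50, "dp": [0, 0, -1], "turn": [0, 0, 0]},
  {"fingers": 50, "dp": [0, 0, -1.5], "turn": [0, 0, 0]},
  {"fingers": 50, "dp": [0, 0, -2], "turn": [0, 0, 0]},
  {"fingers": 50, "dp": [0, 0, -2.5], "turn": [0, 0, 0]},
  {"fingers": 50, "dp": [0, 0, -2.5], "turn": [0, 0, 0]},
  {"fingers": 50, "dp": [0, 0, -1.5], "turn": [0, 0, 0]},
  {"fingers": 50, "dp": [0, 0, 0], "turn": [0, 0, 0]},
])

```text
time_s: 24.78
tool_pos: [580.9, -234.1, 287.0]
tool_rot: [[-0.963, 0.27, 0.003], [0.27, 0.963, -0.001], [-0.003, -0.0, -1.0]]
ft_force: [-0.7, -1.2, -1.9]
finger_gap: 42.4
```

```bash

python3 - <<'E'
from h import *
o=st(); s,t=snap("14"); crop(s,110,80,180,220,5,"s14")
cv2.imwrite("pics/t14.png",t["pixels"][:,:,::-1])
E
```

```text
t 24.77 pos [ 580.87 -234.14  286.98] gap 42.41 F [-0.72 -1.2  -1.88] yhead 74.31 z [ 0.0027 -0.0012 -1.    ]
```

View pics/s14.png

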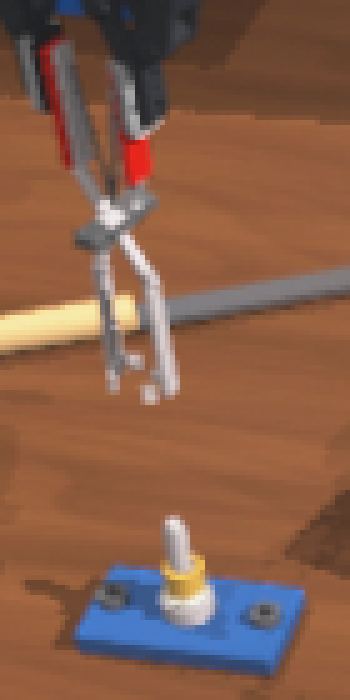

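View pics/t14.png

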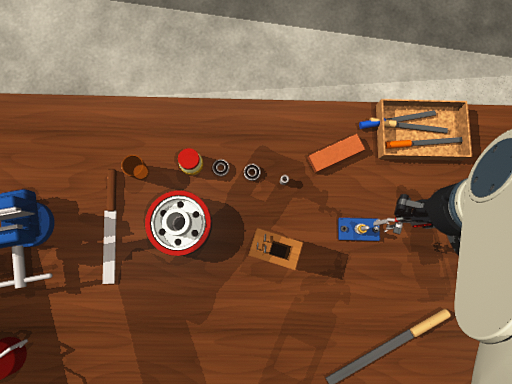

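```bash

python3 - <<'E'
from h import *
s=load("scene14.npz");t=load("top14.npz")
crop(t,245,225,305,275,13,"t14b"); crop(s,205,155,270,215,12,"s14b"); crop(s,120,140,155,170,18,"s14c")
a=np.radians(-15.7); x=np.array([np.cos(a),np.sin(a),0]); y=np.array([-np.sin(a),np.cos(a),0]); o=np.array([521.7,-14,105])
for nm,c,b,k in (("top",t,(245,225),13),("scene",s,(205,155),12)):
  f=lambda q:((((proj(c,q)+.5)-b)*k).round(0)).tolist()
  print(nm,"slot",[f(o+u*x+v*y) for u,v in((17,25),(17,-25),(-17,-25),(-17,25))],"blk",[f(o+u*x+v*y) for u,v in((34,69),(34,-45),(-34,-45),(-34,69))])
p=np.array([580.87,-234.14,286.98-122.3])
yy=np.array([.27,.963,0]); xx=np.array([-.963,.27,0])
f=lambda q:((((proj(s,q)+.5)-(120,140))*18).round(0)).tolist()
for u,w in [(-11.5,-11),(-11.5,11),(0,-20),(0,20)]: print(u,w,f(p+u*xx+w*yy))
E
```

```text
top slot [[363.0, 197.0], [625.0, 276.0], [575.0, 456.0], [312.0, 377.0]] blk [[160.0, 40.0], [753.0, 218.0], [656.0, 578.0], [55.0, 397.0]]
scene slot [[387.0, 265.0], [180.0, 202.0], [254.0, 116.0], [457.0, 177.0]] blk [[538.0, 368.0], [61.0, 220.0], [210.0, 51.0], [673.0, 188.0]]
-11.5 -11 [227.0, 320.0]
-11.5 11 [360.0, 362.0]
0 -20 [223.0, 259.0]
0 20 [465.0, 334.0]
```

View pics/t14b.png

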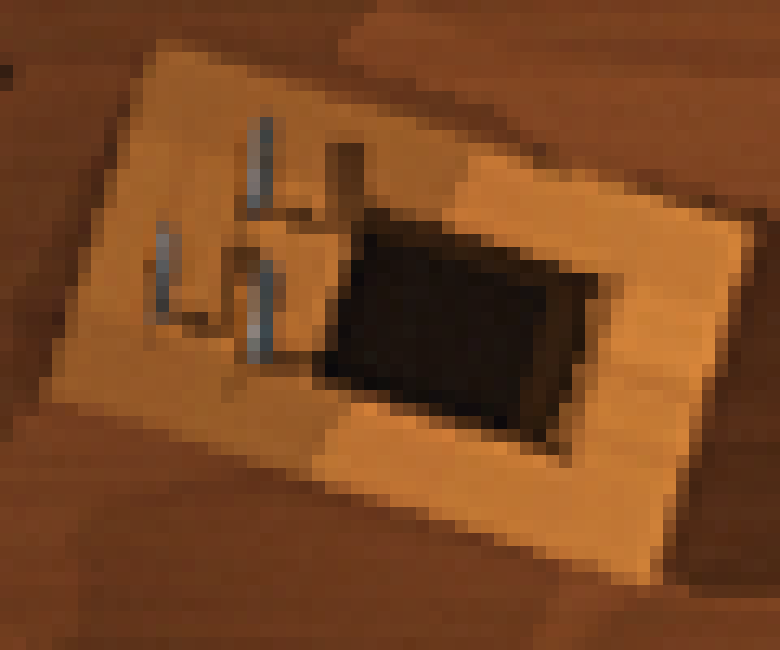

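View pics/s14b.png

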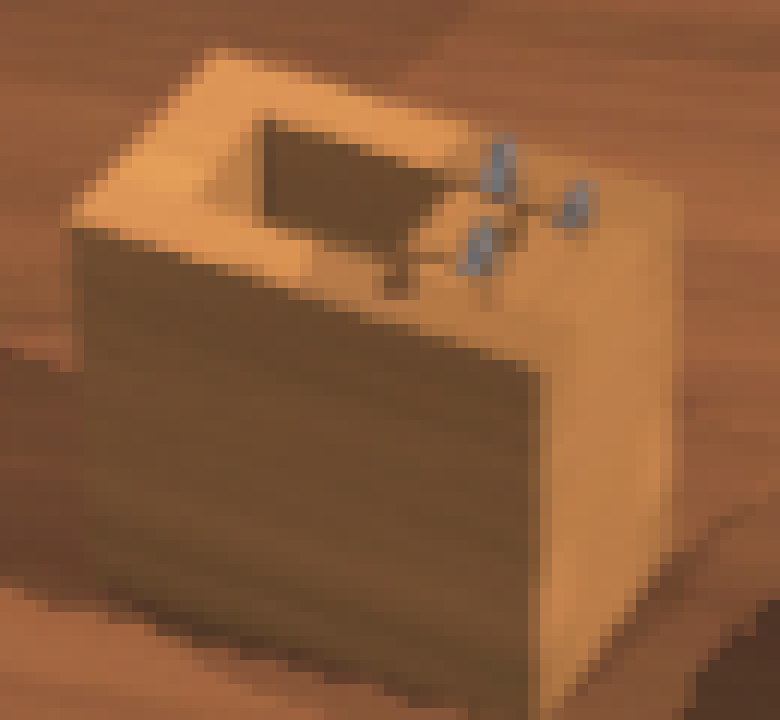

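View pics/s14c.png

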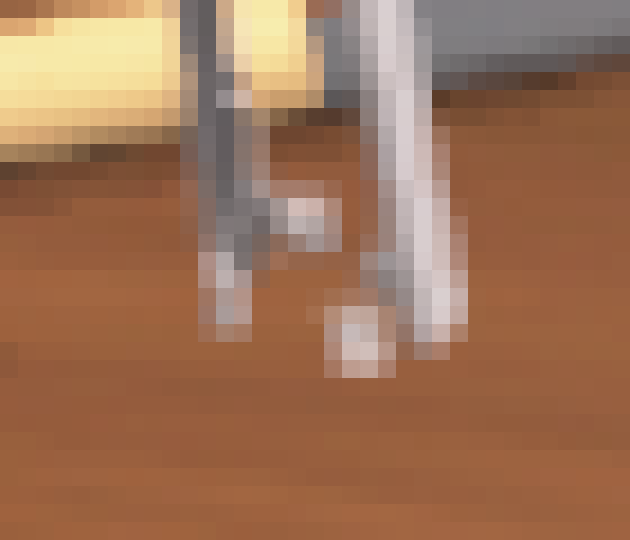

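apply_moves([
  {"fingers": 50, "dp": [0.73, 1.22, 0], "turn": [0, 0, 0]},
  {"fingers": 50, "dp": [1.46, 2.45, 0], "turn": [0, 0, 0]},
  {"fingers": 50, "dp": [1.75, 2.94, 0], "turn": [0, 0, 0]},
  {"fingers": 50, "dp": [1.75, 2.94, 0], "turn": [0, 0, 0]},
  {"fingers": 50, "dp": [1.75, 2.94, 0], "turn": [0, 0, 0]},
  {"fingers": 50, "dp": [1.75, 2.94, 0], "turn": [0, 0, 0]},
  {"fingers": 50, "dp": [1.31, 2.2, 0], "turn": [0, 0, 0]},
  {"fingers": 50, "dp": [0.73, 1.22, 0], "turn": [0, 0, 0]},
  {"fingers": 50, "dp": [0.44, 0.73, 0], "turn": [0, 0, 0]},
  {"fingers": 50, "dp": [0, 0, 0], "turn": [0, 0, 0]},
  {"fingers": 50, "dp": [0, 0, 0], "turn": [0, 0, 0]},
])

```text
time_s: 26.25
tool_pos: [521.0, -14.3, 285.3]
tool_rot: [[-0.963, 0.271, 0.0], [0.271, 0.963, -0.0], [-0.0, -0.0, -1.0]]
ft_force: [-0.1, 0.6, -2.1]
finger_gap: 42.9
```

apply_moves([
  {"fingers": 50, "dp": [0, 0, 1.5], "turn": [0, 0, 0]},
  {"fingers": 50, "dp": [0, 0, 2], "turn": [0, 0, 0]},
  {"fingers": 50, "dp": [0, 0, 1], "turn": [0, 0, 0]},
  {"fingers": 50, "dp": [0, 0, 0], "turn": [0, 0, 0]},
])

```text
time_s: 26.75
tool_pos: [520.2, -14.0, 239.2]
tool_rot: [[-0.963, 0.271, -0.002], [0.271, 0.963, 0.0], [0.002, -0.0, -1.0]]
ft_force: [0.1, -0.4, -2.1]
finger_gap: 42.7
```

```bash

python3 - <<'E'
from h import *
o=st(); s,t=snap("15"); crop(s,200,100,260,190,8,"s15")
f=lambda q:((((proj(s,q)+.5)-(200,100))*8).round(0)).tolist()
p=o["tool_pos"]-[0,0,122.5]; yy=np.array([.27,.963,0]); xx=np.array([-.963,.27,0])
for u,w in [(-11.5,-11),(-11.5,11),(0,-20),(0,20)]: print(u,w,f(p+u*xx+w*yy))
E
```

```text
t 26.75 pos [520.18 -13.96 239.18] gap 42.7 F [ 0.14 -0.38 -2.15] yhead 74.28 z [-2.3e-03  1.0e-04 -1.0e+00]
-11.5 -11 [206.0, 545.0]
-11.5 11 [267.0, 564.0]
0 -20 [198.0, 519.0]
0 20 [308.0, 552.0]
```

View pics/s15.png

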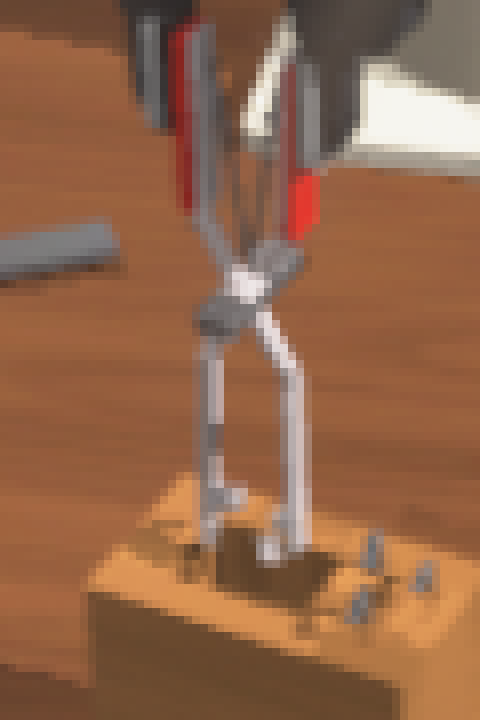

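apply_moves([
  {"fingers": 50, "dp": [-0.12, 0.03, 0.5], "turn": [0, 0, 0]},
  {"fingers": 50, "dp": [0, 0, 1], "turn": [0, 0, 0]},
  {"fingers": 50, "dp": [0, 0, 1], "turn": [0, 0, 0]},
  {"fingers": 50, "dp": [0, 0, 0], "turn": [0, 0, 0]},
])

```text
time_s: 27.35
tool_pos: [521.2, -13.8, 214.1]
tool_rot: [[-0.963, 0.27, -0.002], [0.27, 0.963, 0.0], [0.002, -0.001, -1.0]]
ft_force: [0.1, -1.0, -0.7]
finger_gap: 42.8
```

apply_moves([
  {"fingers": 50, "dp": [0, 0, 1], "turn": [0, 0, 0]},
  {"fingers": 50, "dp": [0, 0, 1], "turn": [0, 0, 0]},
  {"fingers": 50, "dp": [0, 0, 1], "turn": [0, 0, 0]},
  {"fingers": 50, "dp": [0, 0, 1], "turn": [0, 0, 0]},
  {"fingers": 50, "dp": [0, 0, 0], "turn": [0, 0, 0]},
])

```text
time_s: 27.98
tool_pos: [521.3, -13.8, 174.3]
tool_rot: [[-0.963, 0.27, -0.002], [0.27, 0.963, 0.0], [0.002, -0.0, -1.0]]
ft_force: [0.4, -0.6, -2.0]
finger_gap: 43.1
```

apply_moves([
  {"fingers": 50, "dp": [0, 0, 1], "turn": [0, 0, 0]},
  {"fingers": 50, "dp": [0, 0, 1], "turn": [0, 0, 0]},
  {"fingers": 50, "dp": [0, 0, 0.8], "turn": [0, 0, 0]},
  {"fingers": 50, "dp": [0, 0, 0], "turn": [0, 0, 0]},
])

```text
time_s: 28.48
tool_pos: [521.5, -13.8, 146.5]
tool_rot: [[-0.963, 0.27, -0.002], [0.27, 0.963, 0.0], [0.002, -0.0, -1.0]]
ft_force: [-0.3, 0.6, -1.2]
finger_gap: 42.6
```

apply_moves([
  {"fingers": 50, "dp": [0, 0, 0.4], "turn": [0, 0, 0]},
  {"fingers": 50, "dp": [0, 0, 0.3], "turn": [0, 0, 0]},
  {"fingers": 50, "dp": [0, 0, 0], "turn": [0, 0, 0]},
])

```text
time_s: 28.85
tool_pos: [521.9, -13.8, 140.2]
tool_rot: [[-0.963, 0.27, -0.0], [0.27, 0.963, 0.0], [0.0, -0.0, -1.0]]
ft_force: [-0.4, -0.5, -1.8]
finger_gap: 42.8
```

apply_moves([
  {"fingers": 50, "dp": [0, 0, 0.2], "turn": [0, 0, 0]},
  {"fingers": 50, "dp": [0, 0, 0], "turn": [0, 0, 0]},
])

```text
time_s: 29.1
tool_pos: [522.0, -13.8, 138.3]
tool_rot: [[-0.963, 0.27, -0.0], [0.27, 0.963, 0.0], [0.0, -0.0, -1.0]]
ft_force: [0.4, -0.8, -1.7]
finger_gap: 42.5
```

apply_moves([
  {"fingers": 50, "dp": [0, 0, 0.1], "turn": [0, 0, 0]},
  {"fingers": 50, "dp": [0, 0, 0], "turn": [0, 0, 0]},
])

```text
time_s: 29.35
tool_pos: [522.0, -13.8, 137.3]
tool_rot: [[-0.963, 0.27, -0.0], [0.27, 0.963, -0.0], [0.0, -0.0, -1.0]]
ft_force: [-0.6, -0.9, -0.9]
finger_gap: 42.5
```

apply_moves([
  {"fingers": 50, "dp": [0, 0, 0.1], "turn": [0, 0, 0]},
  {"fingers": 50, "dp": [0, 0, 0], "turn": [0, 0, 0]},
])

```text
time_s: 29.6
tool_pos: [522.4, -13.9, 136.5]
tool_rot: [[-0.963, 0.27, 0.001], [0.27, 0.963, -0.0], [-0.001, 0.0, -1.0]]
ft_force: [0.8, -0.5, 1.3]
finger_gap: 42.9
```

apply_moves([
  {"fingers": 50, "dp": [0, 0, 0.1], "turn": [0, 0, 0]},
  {"fingers": 50, "dp": [0, 0, 0], "turn": [0, 0, 0]},
])

```text
time_s: 29.85
tool_pos: [522.9, -13.9, 136.0]
tool_rot: [[-0.963, 0.27, 0.002], [0.27, 0.963, -0.0], [-0.002, 0.0, -1.0]]
ft_force: [0.6, -0.6, 4.8]
finger_gap: 42.5
```

apply_moves([
  {"fingers": 51, "dp": [0, 0, 0], "turn": [0, 0, 0]},
  {"fingers": 53, "dp": [0, 0, 0], "turn": [0, 0, 0]},
  {"fingers": 57, "dp": [0, 0, 0], "turn": [0, 0, 0]},
  {"fingers": 66, "dp": [0, 0, 0], "turn": [0, 0, 0]},
  {"fingers": 75, "dp": [0, 0, 0], "turn": [0, 0, 0]},
  {"fingers": 75, "dp": [0, 0, 0], "turn": [0, 0, 0]},
])

```text
time_s: 30.6
tool_pos: [521.9, -13.8, 135.2]
tool_rot: [[-0.963, 0.27, -0.0], [0.27, 0.963, 0.0], [0.0, -0.0, -1.0]]
ft_force: [0.3, 0.6, -1.7]
finger_gap: 64.1
```

```bash

python3 - <<'E'
from h import *
o=st(); s,t=snap("16"); crop(s,190,100,270,180,8,"s16")
E
```

```text
t 30.6 pos [521.91 -13.8  135.2 ] gap 64.05 F [ 0.31  0.62 -1.71] yhead 74.31 z [-3.e-04  0.e+00 -1.e+00]
```

View pics/s16.png

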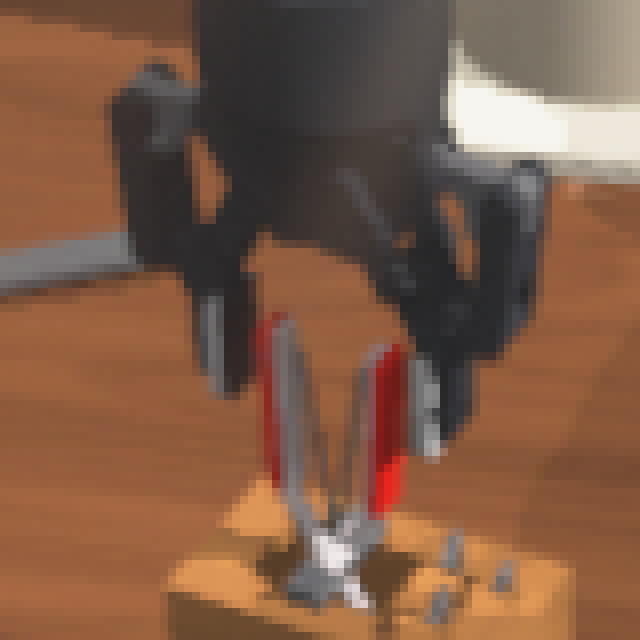

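apply_moves([
  {"fingers": 80, "dp": [0, 0, -1], "turn": [0, 0, 0]},
  {"fingers": 85, "dp": [0, 0, -2], "turn": [0, 0, 0]},
  {"fingers": 85, "dp": [0, 0, -3], "turn": [0, 0, 0]},
  {"fingers": 85, "dp": [0, 0, -4], "turn": [0, 0, 0]},
  {"fingers": 85, "dp": [0, 0, -4], "turn": [0, 0, 0]},
  {"fingers": 85, "dp": [4, 0, -1], "turn": [0, 0, 0]},
  {"fingers": 85, "dp": [5, 0, 0], "turn": [0, 0, 0]},
  {"fingers": 85, "dp": [3, 0, 0], "turn": [0, 0, 0]},
  {"fingers": 85, "dp": [0, 0, 0], "turn": [0, 0, 0]},
])

```text
time_s: 31.82
tool_pos: [405.0, 19.0, 286.1]
tool_rot: [[-0.963, 0.27, 0.001], [0.27, 0.963, 0.0], [-0.001, 0.0, -1.0]]
ft_force: [0.5, -0.7, 0.4]
finger_gap: 72.7
```

```bash

python3 - <<'E'
from h import *
o=st(); s,t=snap("17")
S=lambda c,a,b,d,e,k:cv2.resize(c["pixels"][b:e,a:d,::-1],None,fx=k,fy=k,interpolation=cv2.INTER_NEAREST)
cv2.imwrite("pics/s17.png",s["pixels"][:,:,::-1]);
o0=load("scene0.npz")
cv2.imwrite("pics/cmp.png",np.hstack([S(o0,205,130,265,210,6),S(s,205,130,265,210,6)]))
cv2.imwrite("pics/ax.png",S(s,120,170,180,220,12))
cv2.imwrite("pics/t17.png",t["pixels"][:,:,::-1])
E
```

```text
t 31.82 pos [405.01  18.97 286.1 ] gap 72.65 F [ 0.51 -0.71  0.39] yhead 74.35 z [ 0.001  0.    -1.   ]
```

View pics/cmp.png

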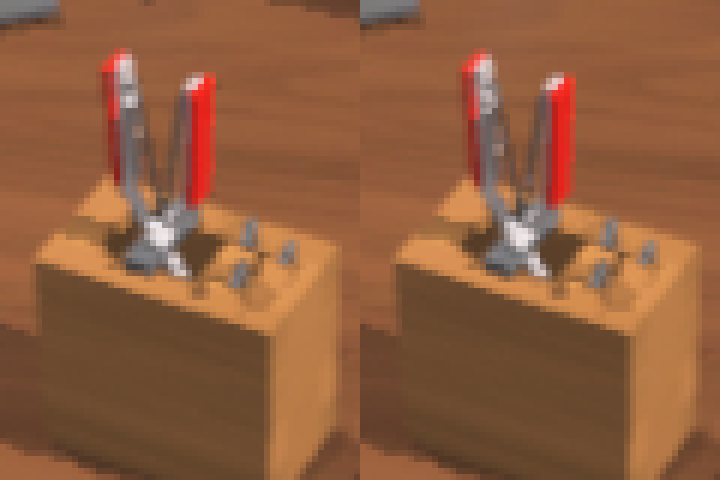

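View pics/ax.png

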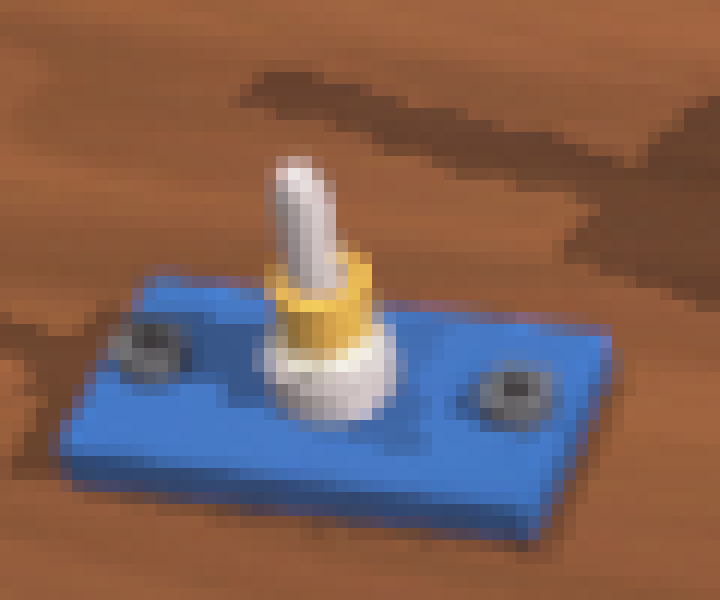

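View pics/s17.png

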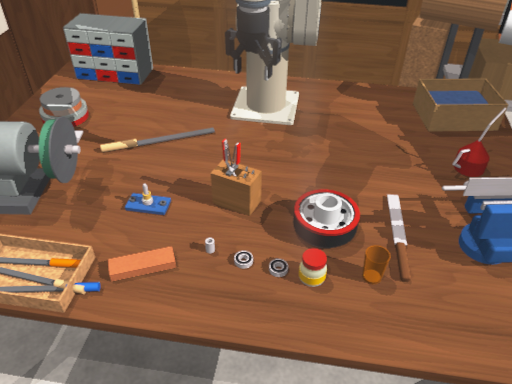

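```bash

python3 - <<'E'
from h import *
s=load("scene17.npz"); a=np.array([580.5,-233.5,0])
f=lambda q:((((proj(s,q)+.5)-(120,170))*12).round(0)).tolist()
for z in (30,46,50): print(z,[f(a+[11*np.cos(q),11*np.sin(q),z]) for q in np.radians([0,90,180,270])])
d=np.abs(s["pixels"].astype(int)-load("scene0.npz")["pixels"]).max(2)>60
k,l,st_,c=cv2.connectedComponentsWithStats(d.astype(np.uint8))
print([(st_[i].tolist()) for i in range(1,k) if st_[i,4]>6 and c[i][1]>130])
E
```

```text
30 [[308.0, 360.0], [372.0, 333.0], [341.0, 295.0], [277.0, 322.0]]
46 [[297.0, 305.0], [362.0, 278.0], [331.0, 241.0], [266.0, 267.0]]
50 [[294.0, 291.0], [360.0, 265.0], [328.0, 227.0], [263.0, 253.0]]
[[272, 131, 12, 5, 36], [123, 140, 15, 7, 67], [142, 191, 10, 8, 43]]
```

```bash
python3 -c "
from station import r
print(r.sign_off())"
```

```text
the job is handed in; nothing more can be done
None
```

The spacer is seated on the axle and the tongs are back in their block. I handed the job in at about 32 s of the 61 s allowed. No verdict is reported.

**What I did**
- I gripped the tongs by their handles, lifted them out and lowered them into the hub.
- I squeezed with a 36 N grip and lifted the spacer out.
- I slipped it over the spindle without feeling contact. The ring slid about 9 mm at 20 N, then met a hard stop, where I pressed up to a reading of 33 N.
- I unloaded, opened the jaws and lifted off. The tongs went back in until the cross pin touched the block, with about 5 N showing.

**Last checks**
- **Spacer:** the final picture shows it upright on the ring, and its top rim matches the height expected when flush (46 mm).
- **Tongs:** they look the same as in the first picture, at the same height in the slot.
- **Bench:** comparing the first and last pictures, the only object change I found was the spacer on the axle. Two other small differences look like the arm's shadow.

**What did not agree**
- **Finger height:** the fingertips looked about 20 mm higher in the camera than the reported tool position. I went by the pictures and by feel instead.
- **Grip opening:** holding the spacer, the fingers read 35.0 to 35.8 mm, close to the empty-shut 35 mm. The pictures confirmed the spacer was held.
- **Press:** the tool drifted about 2 to 4 mm sideways under load. The side force stayed under about 3 N.

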